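# Clamp the test tiles on the spray wheel and unlock it

## Robot

A 7-joint arm with a two-finger parallel gripper is mounted at the origin on a cart in front of the work surface, level with it; the furniture and walls round the work are solid. World frame = base frame: x ahead of the robot, y to its left, z up, the work surface at z = 0. Lengths are in mm, angles in rad, forces in N, time in s.
With the tool pointing down it reaches from about 400 to 875 mm from the base axis. Payload 4.4 kg.
Tool frame: the origin (TCP) lies midway between the tips of the shut fingers; the grasp point (between the pads) lies ctrl.tcp_to_grasp behind it (ctrl.tcp_to_grasp is the distance from the TCP to the grasp point, in mm); z points along the fingers, y is the line along which they close (so a half turn about z gives the same grasp; the last joint's range is limited). The gripper opens to 85 mm and grips with 20 to 120 N. Pads are 22 mm wide; open, the fingers measure 114 mm over their backs; the gripper's body (76 mm by 85 mm) begins 54 mm behind the grasp point. The pads swing forward as they close: fully open they stand 13 mm farther back than shut.
Start: joints at [-1.396, 0.628, 0.038, 1.517, -0.027, 0.996, -0.02], TCP at [154.986, 631.267, 209.613] pointing down, gripper open.
Joint ranges: [-3.06, 3.06], [-0.37, 2.12], [-1.25, 1.32], [0.18, 2.47], [-1.1, 4.24], [0.23, 1.98], [-2.94, 2.94]. Speed limits (rad/s): [2.57, 2.57, 3.14, 3.14, 3.14, 3.14, 3.14].

## Interface

Orientations are given as [roll, pitch, yaw] about the fixed x, y, z axes, in that order (R = Rz(yaw) Ry(pitch) Rx(roll)).
In Python, from cell import ctrl, get_image, get_calibration, workorder, boxes_of, place_of gives the robot as it stands.
- The arm moves only by the tool play_rows, never from a script. Its argument "series" is a list that holds one entry, the list of rows, each a list of 7 numbers: the shift along the world's x, y, z in cm, then the turn, a rotation vector about the world's x, y, z in degrees, then the closure, from 0 (fully open) to 1 (shut). A call has 1 to 20 rows; each row shifts and turns the commanded pose from where the row before left it; what a row does not reach is not made up. A row lasts 1/8 s, in which the tool goes at most 62.5 mm and 10.7 degrees, less where a joint would pass 70% of its speed; a pose out of reach is approached as far as the arm can. A call with a gripper value outside its range is refused whole. The fingers move at their own pace and stop on an object; the grip force is fixed at half the most. Time passes only in rows, so rows that do not move let the fingers close. It gives the time, the measured TCP pose, the force, the opening and the grip force at its end, in the units of the state.
- ctrl.read_state(): the state, without advancing time (a new reading comes with each control period).
- get_image(name): name is "scene" or "side" or "wrist"; returns (picture, depth): 384x512x3 uint8, red, green, blue; 384x512 float32, mm along the optical axis (not along the pixel's ray), 0 where there is no reading.
- get_calibration(name): a dict with "K" (3x3 intrinsics, pixels), "R" (3x3) and "t" (3): a world point X has camera coordinates R X + t; the wrist camera has in their place "mount" (4x4, takes a point from camera to tool coordinates, whose origin is the TCP and whose axes are the flange's). Camera axes: x right, y down, z forward; pixel columns grow to the right and rows downward; lengths in mm; the calibration is good to about 2 mm. A picture is of the moment at which its call begins: read the wrist's pose just before it. get_calibration takes no time and is no camera call.
- workorder.finish_job(): hands the job in; it is judged then, once.
Trained networks look in the newest picture that a camera, given by its name, has taken for a name from the list of things; names that differ only in an ending like _2 or _b are one class to them, and where a whole thing is asked for, a point or a joint stands for the part that bears it (a point fixed in the world has none). Each returns a list of dicts, best first, with "p" (0 to 1); they miss things now and then, are a little off and sometimes report something else, mostly with a low value. They report only what shows in the picture. A call takes as long as a camera call. They do not tell look-alikes from the thing itself.
- boxes_of(target, camera): "pixel" ([column, row] in pixels, amid what is visible of it).
- place_of(target, camera): "pixel" ([column, row] in pixels: a listed point, or the origin of a listed thing).
The state is a dict: "clock": time; "qpos": joint angles; "qd": joint speeds; "tau": joint torques, N m; "eef_pos": TCP position; "tool_rot": TCP orientation; "force": force on the tool from outside, world axes, zero at the start; "torque": the same for the moment, N m; "width": finger opening in mm; "gripper_force": force on a finger pad.
Only numpy, scipy, OpenCV 4.12 (cv2) and the standard library are available. Lean on these libraries where they do the work, as an engineer would, in place of code of your own. Each camera call takes 0.05 s, during which the arm holds its last target. There are 200 camera calls.

## Task

Get the spray wheel ready for a glaze test: stand every test tile that is on the table upright in a pocket of its own on the wheel, foot flat in the pocket and pointing outwards, and turn all four clamp knobs clockwise fully home to their end stops, those of empty pockets too, so that no arm sticks out over the rim. Only when all of that is done, draw up the index pin by its T-handle, turn it clockwise and let it drop into its parking notch, then turn the now free wheel by its hub handle at least an eighth of a turn, either way. Leave the other things on the table alone and let go of everything.

Things in the scene. Friction and masses are not known exactly. Their poses are not given: they have to be found in the camera images.
- stand: the spray stand: a fixed grey round base carrying a wheel; origin on the wheel's vertical axis at table height. At the wheel's centre stands the hub handle, an upright black bar 58 mm long, 14 thick, 67 to 93 mm above the table, along x of the stand when joint wheel is 0, turning with the wheel. A grey arm and post (to 172 mm out, 64 high) carry the index pin
- wheel (a joint): turn of the aluminium wheel (256 mm across, plate top 46 mm above the table), rad, 0 at the start, positive anticlockwise from above, runs to 3 either way. Locked while the index pin is down (0.01 play); when free it is slightly stiff (0.07 N m) and stays where left
- pocket_1 (a point): one of four equal shallow pockets on the wheel, 92 mm from its axis, 90 degrees apart: inside 35 mm (x) by 39 mm (y), grey fence 5 mm high and 3 thick. Origin at the middle of its floor (46 mm above the table), z up, x towards the wheel's axis. A tile is seated when its origin and axes coincide with these (its foot then points outwards)
- pocket_2 (a point): one of four equal shallow pockets on the wheel, 92 mm from its axis, 90 degrees apart: inside 35 mm (x) by 39 mm (y), grey fence 5 mm high and 3 thick. Origin at the middle of its floor (46 mm above the table), z up, x towards the wheel's axis. A tile is seated when its origin and axes coincide with these (its foot then points outwards)
- pocket_3 (a point): one of four equal shallow pockets on the wheel, 92 mm from its axis, 90 degrees apart: inside 35 mm (x) by 39 mm (y), grey fence 5 mm high and 3 thick. Origin at the middle of its floor (46 mm above the table), z up, x towards the wheel's axis. A tile is seated when its origin and axes coincide with these (its foot then points outwards)
- pocket_4 (a point): one of four equal shallow pockets on the wheel, 92 mm from its axis, 90 degrees apart: inside 35 mm (x) by 39 mm (y), grey fence 5 mm high and 3 thick. Origin at the middle of its floor (46 mm above the table), z up, x towards the wheel's axis. A tile is seated when its origin and axes coincide with these (its foot then points outwards)
- clamp_1 (a joint): clamp knob of pocket_1, rad, clockwise from above; starts at 0 to 0.25 (arm out over the rim), end stop 1.40; 0.06 N m friction. Its vertical axis is at x -3, y -55 mm in the pocket's frame. Knob: upright black bar 30 mm long, 10 thick, 68 to 90 mm above the table, in line with its arm (51 mm long, 56 to 61 mm high). At 1.40 the arm points along the pocket's +y; at less it is anticlockwise of that
- clamp_2 (a joint): clamp knob of pocket_2, rad, clockwise from above; starts at 0 to 0.25 (arm out over the rim), end stop 1.40; 0.06 N m friction. Its vertical axis is at x -3, y -55 mm in the pocket's frame. Knob: upright black bar 30 mm long, 10 thick, 68 to 90 mm above the table, in line with its arm (51 mm long, 56 to 61 mm high). At 1.40 the arm points along the pocket's +y; at less it is anticlockwise of that
- clamp_3 (a joint): clamp knob of pocket_3, rad, clockwise from above; starts at 0 to 0.25 (arm out over the rim), end stop 1.40; 0.06 N m friction. Its vertical axis is at x -3, y -55 mm in the pocket's frame. Knob: upright black bar 30 mm long, 10 thick, 68 to 90 mm above the table, in line with its arm (51 mm long, 56 to 61 mm high). At 1.40 the arm points along the pocket's +y; at less it is anticlockwise of that
- clamp_4 (a joint): clamp knob of pocket_4, rad, clockwise from above; starts at 0 to 0.25 (arm out over the rim), end stop 1.40; 0.06 N m friction. Its vertical axis is at x -3, y -55 mm in the pocket's frame. Knob: upright black bar 30 mm long, 10 thick, 68 to 90 mm above the table, in line with its arm (51 mm long, 56 to 61 mm high). At 1.40 the arm points along the pocket's +y; at less it is anticlockwise of that
- index_pin (a joint): lift of the index pin, m: 0 = down in the fork on the wheel's rim (locked), at most 0.023; a spring pulls it down with 4 to 8 N. It turns only when lifted 0.018 or more; the parking notch holds it at 0.013
- index_turn (a joint): turn of the index pin about its vertical axis, rad, clockwise from above: 0 = locking position, 1.31 = end stop over the parking notch, a shallow notch in the crown of its sleeve; let down there, its cross pin drops 4 mm into the notch and stays
- index_grip (a point): grip point of the index pin's T-handle, on the pin's axis: an upright black bar 36 mm long, 10 thick, 20 tall, along y of this point, turning and rising with the pin; 108 mm above the table when down, 8 mm below the bar's top. The sleeve's crown under it is 27 mm across, its top 82 mm above the table
- tile_1: one of up to four equal L-shaped ceramic test tiles (some may be absent), about 110 g, mostly in the foot: a foot 30 mm (x) by 34 mm (y), 8 thick, and an upright plate 34 mm wide, 8 thick, from x = 7 to 15 mm, 61 mm tall. Origin at the middle of the foot's underside, z up, so the foot stretches to -x of the plate. Stands on the table at the start
- tile_2: one of up to four equal L-shaped ceramic test tiles (some may be absent), about 110 g, mostly in the foot: a foot 30 mm (x) by 34 mm (y), 8 thick, and an upright plate 34 mm wide, 8 thick, from x = 7 to 15 mm, 61 mm tall. Origin at the middle of the foot's underside, z up, so the foot stretches to -x of the plate. Stands on the table at the start
- tile_3: one of up to four equal L-shaped ceramic test tiles (some may be absent), about 110 g, mostly in the foot: a foot 30 mm (x) by 34 mm (y), 8 thick, and an upright plate 34 mm wide, 8 thick, from x = 7 to 15 mm, 61 mm tall. Origin at the middle of the foot's underside, z up, so the foot stretches to -x of the plate. Stands on the table at the start
- tile_4: one of up to four equal L-shaped ceramic test tiles (some may be absent), about 110 g, mostly in the foot: a foot 30 mm (x) by 34 mm (y), 8 thick, and an upright plate 34 mm wide, 8 thick, from x = 7 to 15 mm, 61 mm tall. Origin at the middle of the foot's underside, z up, so the foot stretches to -x of the plate. Stands on the table at the start
- nozzle_brush: a small nozzle brush lying flat, 135 mm long; a bystander; origin at the middle of its underside
- rib: a kidney-shaped wooden rib lying flat, 38 x 94 x 8 mm; a bystander; origin at the middle of its underside
- loop_tool: a wooden-handled loop tool lying flat, 159 mm long; a bystander; origin at the middle of its underside
- timer: a timer standing on edge, 24 x 64 x 64 mm; a bystander; origin at the middle of its underside
Things that resemble listed ones, but are neither listed nor needed, are in the scene too. Leave any turquoise look-alike of the tile_4 alone. Leave any purple or red look-alike of the tile_3 alone.

How it is judged (in metres and radians):
On the way, in this order (a step that is already met when the one before it is completed fails the run):
1. every tile stands seated in a pocket and all four clamp knobs are turned home (((distance between tile_1 and pocket_1 below 0.006 m and angle between tile_1's own z axis and vertical below 0.12 rad and angle between the x axis of tile_1 and the x axis of pocket_1, either way round below 0.25 rad) or (distance between tile_1 and pocket_2 below 0.006 m and angle between tile_1's own z axis and vertical below 0.12 rad and angle between the x axis of tile_1 and the x axis of pocket_2, either way round below 0.25 rad) or (distance between tile_1 and pocket_3 below 0.006 m and angle between tile_1's own z axis and vertical below 0.12 rad and angle between the x axis of tile_1 and the x axis of pocket_3, either way round below 0.25 rad) or (distance between tile_1 and pocket_4 below 0.006 m and angle between tile_1's own z axis and vertical below 0.12 rad and angle between the x axis of tile_1 and the x axis of pocket_4, either way round below 0.25 rad)) and ((distance between tile_2 and pocket_1 below 0.006 m and angle between tile_2's own z axis and vertical below 0.12 rad and angle between the x axis of tile_2 and the x axis of pocket_1, either way round below 0.25 rad) or (distance between tile_2 and pocket_2 below 0.006 m and angle between tile_2's own z axis and vertical below 0.12 rad and angle between the x axis of tile_2 and the x axis of pocket_2, either way round below 0.25 rad) or (distance between tile_2 and pocket_3 below 0.006 m and angle between tile_2's own z axis and vertical below 0.12 rad and angle between the x axis of tile_2 and the x axis of pocket_3, either way round below 0.25 rad) or (distance between tile_2 and pocket_4 below 0.006 m and angle between tile_2's own z axis and vertical below 0.12 rad and angle between the x axis of tile_2 and the x axis of pocket_4, either way round below 0.25 rad)) and ((distance between tile_3 and pocket_1 below 0.006 m and angle between tile_3's own z axis and vertical below 0.12 rad and angle between the x axis of tile_3 and the x axis of pocket_1, either way round below 0.25 rad) or (distance between tile_3 and pocket_2 below 0.006 m and angle between tile_3's own z axis and vertical below 0.12 rad and angle between the x axis of tile_3 and the x axis of pocket_2, either way round below 0.25 rad) or (distance between tile_3 and pocket_3 below 0.006 m and angle between tile_3's own z axis and vertical below 0.12 rad and angle between the x axis of tile_3 and the x axis of pocket_3, either way round below 0.25 rad) or (distance between tile_3 and pocket_4 below 0.006 m and angle between tile_3's own z axis and vertical below 0.12 rad and angle between the x axis of tile_3 and the x axis of pocket_4, either way round below 0.25 rad)) and ((distance between tile_4 and pocket_1 below 0.006 m and angle between tile_4's own z axis and vertical below 0.12 rad and angle between the x axis of tile_4 and the x axis of pocket_1, either way round below 0.25 rad) or (distance between tile_4 and pocket_2 below 0.006 m and angle between tile_4's own z axis and vertical below 0.12 rad and angle between the x axis of tile_4 and the x axis of pocket_2, either way round below 0.25 rad) or (distance between tile_4 and pocket_3 below 0.006 m and angle between tile_4's own z axis and vertical below 0.12 rad and angle between the x axis of tile_4 and the x axis of pocket_3, either way round below 0.25 rad) or (distance between tile_4 and pocket_4 below 0.006 m and angle between tile_4's own z axis and vertical below 0.12 rad and angle between the x axis of tile_4 and the x axis of pocket_4, either way round below 0.25 rad)) and value of joint each of clamp_1, clamp_2, clamp_3, clamp_4 above 1.33 rad), for 0.2 s.
2. the index pin is drawn and rests in its parking notch (value of joint index_pin between 0.01 and 0.0155 m and value of joint index_turn above 1 rad), for 0.3 s.
3. the wheel has been turned at least an eighth of a turn ((value of joint wheel above 0.7 rad or value of joint wheel below -0.7 rad)), for 0.2 s.
At the end, for the whole second after the job is handed in: each present tile seated in a pocket, foot outwards (origin within 6 mm, plate head within 9 mm of the pocket's); all clamp knobs above 1.33 rad; index pin in its notch (lift 10 to 15.5 mm, turn above 1.0 rad); wheel at rest 0.70 rad or more from its start (all of step 1 and all of step 2 and (value of joint wheel above 0.7 rad or value of joint wheel below -0.7 rad) and velocity of joint wheel between -0.05 and 0.05 rad/s); the robot touches nothing.
It fails at once if one of the other things on the table is pushed more than 4 cm out of place (distance of any of nozzle_brush, rib, loop_tool, timer from where it was at the start of the episode above 0.04 m).
Of tile_1, tile_2, tile_3, tile_4 only 2 to 4 are there at a start; the rules pass over those that are not, and their reading is None.
At some moment in a run one of tile_1, tile_2, tile_3, tile_4 may be knocked a few centimetres aside while the robot is not near it.
It also fails if it takes over 210 s, if anything falls off the work surface, if the arm or the gripper's body presses on something with over 40 N, if the wrist force passes 120 N, or if a joint passes its speed limit or range.

## Working session

There is one attempt and no reset: what is moved stays moved. The work goes in short steps, Python scripts to look and compute and a tool call to move; the robot and the scene stay as the last step left them, time stands still between calls to the robot, and variables do not carry over. Pictures are saved under pics/ and viewed, at most 14 in all, crops included, and the job is handed in when it is done.

Besides the shell and the picture viewer there is one more tool, called after "Call:" in YAML: its name, and indented under it one key for each argument. play_rows: Moves the arm, as the interface text tells. Its arguments: {"type":"object","properties":{"series":{"type":"array"}},"required":["series"]}

```bash
mkdir -p pics; ls
cat > h.py <<'E'
import numpy as np, cv2
from cell import ctrl, get_image, get_calibration, workorder, boxes_of, place_of
from scipy.spatial.transform import Rotation as Rn
def cam(name):
    c=get_calibration(name); K=np.array(c["K"])
    if "mount" in c:
        s=ctrl.read_state(); T=np.eye(4); T[:3,:3]=Rn.from_euler('xyz',s["tool_rot"]).as_matrix(); T[:3,3]=s["eef_pos"]
        T=T@np.array(c["mount"]); return K,T[:3,:3],T[:3,3]
    R=np.array(c["R"]);t=np.array(c["t"]); return K,R.T,-R.T@t
def cloud(name,depth,C):
    K,R,p=C; v,u=np.mgrid[0:depth.shape[0],0:depth.shape[1]]
    d=depth; P=np.stack([(u-K[0,2])/K[0,0]*d,(v-K[1,2])/K[1,1]*d,d],-1)
    W=P@R.T+p; W[d<=0]=np.nan; return W
def ray(C,px,z):
    K,R,p=C; d=R@np.array([(px[0]-K[0,2])/K[0,0],(px[1]-K[1,2])/K[1,1],1]); return p+d*(z-p[2])/d[2]
def proj(C,X):
    K,R,p=C; q=(np.atleast_2d(X)-p)@R; return np.stack([K[0,0]*q[:,0]/q[:,2]+K[0,2],K[1,1]*q[:,1]/q[:,2]+K[1,2]],-1)
E
cat > a.py <<'E'
from h import *
print(ctrl.read_state(), ctrl.tcp_to_grasp)
for n in ("scene","side"):
    C=cam(n); im,d=get_image(n); cv2.imwrite(f"pics/{n}0.png",cv2.resize(im[:,:,::-1],(800,600))); np.savez(f"{n}0.npz",im=im,d=d)
    print(n,C[2].round())
    for t in ["tile_1","stand","pocket_1","clamp_1","index_grip","timer"]:
        for r in place_of(t,n):
            z={"tile_1":0,"stand":0,"pocket_1":46,"clamp_1":0,"index_grip":108}.get(t,0)
            print(t,np.round(r["pixel"]),round(r["p"],2),ray(C,r["pixel"],z).round())
E
python3 a.py
```

```text
pics
{'clock': 0.0, 'qpos': array([-1.39580069,  0.62930412,  0.03843633,  1.51840209, -0.02700332,
        0.99629484, -0.01998992]), 'qd': array([ 0.00164304,  0.00077018,  0.00064412, -0.00139661, -0.00031875,
       -0.00086783,  0.00018231]), 'tau': array([ 6.53225616e-04, -5.63401866e+01,  1.22620817e+00, -1.93434423e+01,
        1.09514533e-02,  1.06044931e-02,  5.93302644e-06]), 'eef_pos': array([154.81558141, 630.59400304, 208.70534721]), 'tool_rot': array([-3.13970209e+00,  1.73973443e-05,  2.90080908e+00]), 'force': array([-0.99854067,  0.60926025,  0.56910881]), 'torque': array([ 0.00470595, -0.05452911,  0.03089144]), 'gripper_force': 0.0, 'width': 85.51008427771296} 18.700000000000003
scene [-375. -498.  848.]
tile_1 [197. 213.] 0.74 [424. 248.   0.]
tile_1 [195. 180.] 0.67 [567. 376.   0.]
tile_1 [254. 190.] 0.6 [634. 167.   0.]
tile_1 [221. 191.] 0.54 [565. 257.   0.]
tile_1 [201. 164.] 0.5 [666. 426.   0.]
tile_1 [165. 192.] 0.43 [453. 411.   0.]
stand [305. 231.] 0.63 [539. -83.   0.]
pocket_1 [297. 204.] 0.62 [588. -24.  46.]
pocket_1 [275. 224.] 0.59 [469. -17.  46.]
pocket_1 [336. 214.] 0.58 [ 613. -146.   46.]
pocket_1 [369. 273.] 0.26 [ 433. -319.   46.]
pocket_1 [202. 195.] 0.18 [464. 256.  46.]Traceback (most recent call last):
  File "a.py", line 7, in <module>
    for r in place_of(t,n):
             ~~~~~~~~^^^^^
ValueError: it knows: index_grip, loop_tool, nozzle_brush, pocket, rib, stand, tile, timer
```

```bash
sed -i 's/"clamp_1",//' a.py; python3 a.py | grep -v qpos|tail -n +12
```

```text
stand [307. 230.] 0.67 [548. -85.   0.]
pocket_1 [316. 237.] 0.87 [ 484. -142.   46.]
pocket_1 [336. 209.] 0.84 [ 635. -135.   46.]
pocket_1 [276. 224.] 0.73 [469. -20.  46.]
pocket_1 [298. 201.] 0.57 [609. -19.  46.]
index_grip [357. 215.] 0.47 [ 564. -223.  108.]
timer [176. 167.] 0.87 [595. 491.   0.]
side [156. 942. 862.]
tile_1 [249. 259.] 0.61 [439. 252.  -0.]
tile_1 [223. 294.] 0.58 [454. 401.   0.]
tile_1 [159. 271.] 0.48 [668. 410.   0.]
tile_1 [196. 274.] 0.46 [560. 371.  -0.]
tile_1 [204. 221.] 0.45 [651. 159.   0.]
tile_1 [213. 244.] 0.44 [572. 245.   0.]
stand [255. 185.] 0.89 [ 569. -108.    0.]
stand [164. 296.] 0.23 [603. 476.   0.]
pocket_1 [266. 201.] 0.91 [475.  14.  46.]
pocket_1 [281. 176.] 0.83 [ 476. -148.   46.]
pocket_1 [236. 188.] 0.62 [606.  -4.  46.]
index_grip [266. 150.] 0.54 [ 568. -208.  108.]
index_grip [211. 243.] 0.41 [527. 328. 108.]
timer [165. 296.] 0.69 [600. 476.  -0.]
```

View pics/scene0.png

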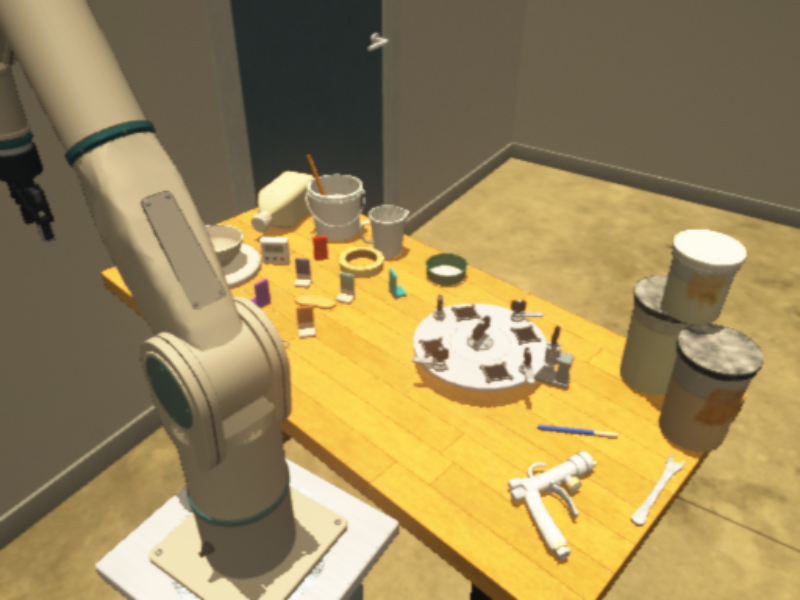

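```bash
ls pics
```

```text
scene0.png
side0.png
```

View pics/side0.png

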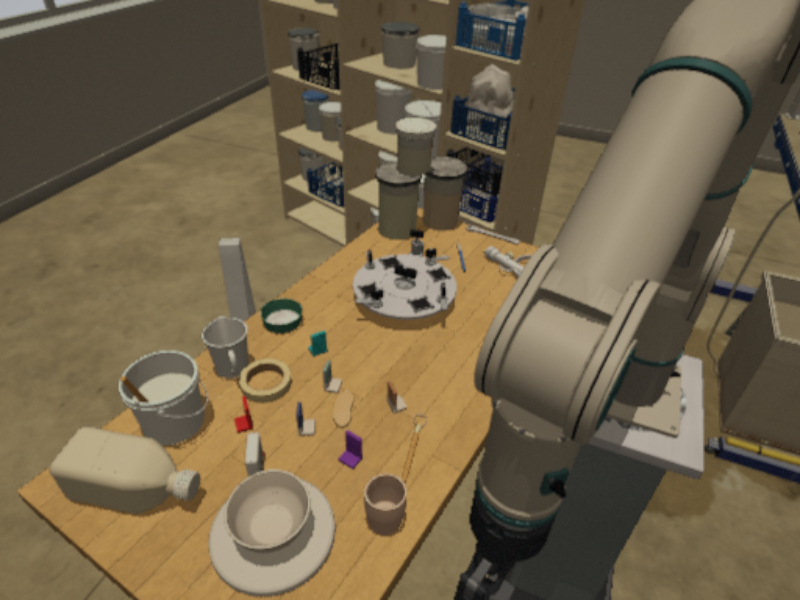

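Run:
```python
from h import *
c=get_calibration("wrist");print(np.round(c["K"]),np.round(c["mount"],3))
for n in ("scene","side"):
    f=np.load(n+"0.npz");C=cam(n);W=cloud(n,f["d"],C)
    m=(W[...,2]>30)&(np.abs(W[...,0]-570)<250)&(np.abs(W[...,1]-330)<200)
    # plate tops of tiles / lookalikes & colours
    m2=(W[...,2]>30)&(W[...,2]<70)&(np.abs(W[...,0]-560)<150)&(np.abs(W[...,1]-300)<150)
    k,l=cv2.connectedComponents(m2.astype(np.uint8))
    for i in range(1,k):
        s=l==i
        if s.sum()>15: print(n,s.sum(),np.nanmean(W[s],0).round(),f["im"][s].mean(0).round(), np.nanmax(W[s][:,2]).round())
    p=(W[...,2]>42)&(W[...,2]<49)&(np.hypot(W[...,0]-550,W[...,1]+80)<160)
    (x,y),r=cv2.minEnclosingCircle(W[p][:,:2].astype(np.float32));print("wheel",x,y,r)
    print(ray(C,[255,185],0))
```

```text
[[314.   0. 259.]
 [  0. 314. 191.]
 [  0.   0.   1.]] [[   0.      -0.951   -0.308   79.731]
 [   1.       0.       0.      -0.321]
 [  -0.      -0.308    0.951 -163.508]
 [   0.       0.       0.       1.   ]]
scene 73 [665. 404.  48.] [160.  64.  34.] 65.0
scene 83 [567. 375.  48.] [121.  91.  71.] 64.0
scene 48 [634. 179.  49.] [125. 145. 103.] 63.0
scene 79 [572. 256.  47.] [131. 118.  81.] 64.0
scene 87 [447. 388.  48.] [130.  80.  88.] 63.0
scene 99 [429. 254.  48.] [159. 101.  49.] 64.0
wheel 542.18505859375 -96.51545715332031 139.89157104492188
[661.30910324 180.07702996   0.        ]
side 77 [638. 183.  47.] [34. 83. 73.] 64.0
side 55 [574. 263.  49.] [87. 89. 71.] 64.0
side 59 [431. 261.  50.] [101.  70.  45.] 63.0
side 41 [663. 413.  52.] [137.  45.  32.] 62.0
side 49 [566. 384.  51.] [67. 61. 64.] 63.0
side 95 [449. 394.  49.] [71. 36. 72.] 62.0
wheel 548.3449096679688 -93.68155670166016 143.71127319335938
[ 570.20385875 -110.11354247    0.        ]
```

Call:
play_rows:
  series:
    - [[1, -1, 5, 0, 0, 0, 0], [3.5, -3, 4, 0, 0, 0, 0], [4, -4, 3, 0, 0, 0, 0], [4, -4, 2, 0, 0, 0, 0], [4, -4, 1, 0, 0, 0, 0], [4, -4, 0, 0, 0, 0, 0], [4, -4, 0, 0, 0, 0, 0], [4, -4, 0, 0, 0, 0, 0], [4, -3, 0, 0, 0, 0, 0], [2, -1, 0, 0, 0, 0, 0], [0, 0, 0, 0, 0, 0, 0], [0, 0, 0, 0, 0, 0, 0], [0, 0, 0, 0, 0, 0, 0]]

```text
clock: 2.42
eef_pos: [497.5, 314.0, 358.9]
tool_rot: [3.141, -0.001, 2.904]
force: [0.4, 0.4, 0.5]
width: 85.4
gripper_force: 0.0
```

```bash
cat > tiles.py <<'E'
from h import *
import sys
def tiles(tag,view=True):
    C=cam("wrist"); im,d=get_image("wrist"); np.savez(tag+".npz",im=im,d=d,K=C[0],R=C[1],p=C[2])
    if view: cv2.imwrite(f"pics/{tag}.png",cv2.resize(im[:,:,::-1],(800,600)))
    W=cloud("w",d,C); z=W[...,2]
    ok=(z>4)&(z<75)&(W[...,0]>350)&(W[...,0]<800)&(W[...,1]>60)
    k,l=cv2.connectedComponents(ok.astype(np.uint8))
    for i in range(1,k):
        s=l==i
        P=W[s]; t=P[P[:,2]>57]; f=P[(P[:,2]>4)&(P[:,2]<12)]
        if s.sum()<60 or len(t)<8 or len(t)>3000: continue
        r=cv2.minAreaRect(t[:,:2].astype(np.float32)); (cx,cy),(a,b),an=r
        th=np.radians(an if a>b else an+90); v=np.array([np.cos(th),np.sin(th)]); n=np.array([-v[1],v[0]])
        fc=np.median(f[:,:2],0) if len(f) else np.array([cx,cy])
        if n@(fc-[cx,cy])>0: n=-n   # n = tile +x (from foot to plate)
        o=np.array([cx,cy])-11*n
        px=proj(C,[cx,cy,55])[0]
        print("n",s.sum(),len(t),"plate",np.round([cx,cy],1),"size",np.round(sorted((a,b)),1),"foot",fc.round(1),len(f),"org",o.round(1),"yaw x",np.degrees(np.arctan2(n[1],n[0])).round(1),"px",px.round(),"zmax",t[:,2].max().round(1),im[s].mean(0).round())
    return C,im,d,W
if __name__=="__main__": tiles(sys.argv[1])
E
python3 tiles.py w1
```

```text
n 440 76 plate [362.5 506.7] size [ 4.  26.8] foot [355.7 498.4] 183 org [356.1 497.7] yaw x 54.6 px [377.  13.] zmax 74.6 [127. 100.  76.]
n 372 169 plate [368.5 467.3] size [10.7 48.6] foot [364.2 461. ] 22 org [377.4 460.9] yaw x 144.2 px [348.  25.] zmax 75.0 [72. 51. 35.]
n 7665 680 plate [537.4 516.8] size [ 47.1 192.8] foot [486.4 490.8] 247 org [532.3 507. ] yaw x 62.3 px [398. 140.] zmax 74.8 [180. 165. 140.]
n 6136 1529 plate [504.3 591.2] size [100. 121.] foot [504.3 591.2] 0 org [507.9 601.6] yaw x -108.9 px [447. 105.] zmax 75.0 [170. 148. 120.]
n 436 122 plate [448.7 390. ] size [ 6. 33.] foot [452.1 408.4] 220 org [450.8 400.8] yaw x -100.9 px [303. 100.] zmax 61.8 [106.  46. 110.]
n 453 125 plate [431.2 256.2] size [ 7.5 33. ] foot [418.7 244.1] 248 org [423.7 248.3] yaw x 46.6 px [209. 111.] zmax 61.7 [93. 70. 52.]
n 563 101 plate [568.2 377.2] size [ 7.2 32.9] foot [555.  371.1] 282 org [558.2 372.4] yaw x 25.5 px [309. 180.] zmax 62.0 [132. 116. 101.]
n 536 100 plate [574.5 257.4] size [ 7.7 33.9] foot [560.3 255.9] 273 org [563.8 255.1] yaw x 11.6 px [236. 201.] z
[... 161 characters left out ...]
.  79.]
n 409 94 plate [666.  406.2] size [ 7.5 33.3] foot [667.4 423.3] 76 org [673.7 414.1] yaw x -134.3 px [338. 232.] zmax 61.5 [116.  28.  18.]
n 2373 230 plate [755.4 301.3] size [24.8 90.8] foot [715.5 302.2] 216 org [744.8 298.5] yaw x 14.7 px [287. 290.] zmax 74.9 [145. 123.  79.]
n 382 91 plate [637.5 180.3] size [ 7.7 32.8] foot [634.4 181.4] 36 org [628.5 186.7] yaw x -35.4 px [201. 246.] zmax 62.7 [36. 78. 65.]
n 307 98 plate [742.  486.7] size [14.1 56.6] foot [748.7 483. ] 34 org [750.5 479.7] yaw x 140.4 px [392. 262.] zmax 74.8 [86. 76. 66.]
n 252 55 plate [786.1 397.6] size [14.2 25. ] foot [769. 415.] 33 org [788.9 408.3] yaw x -104.7 px [344. 294.] zmax 75.0 [77. 69. 60.]
```

View pics/w1.png

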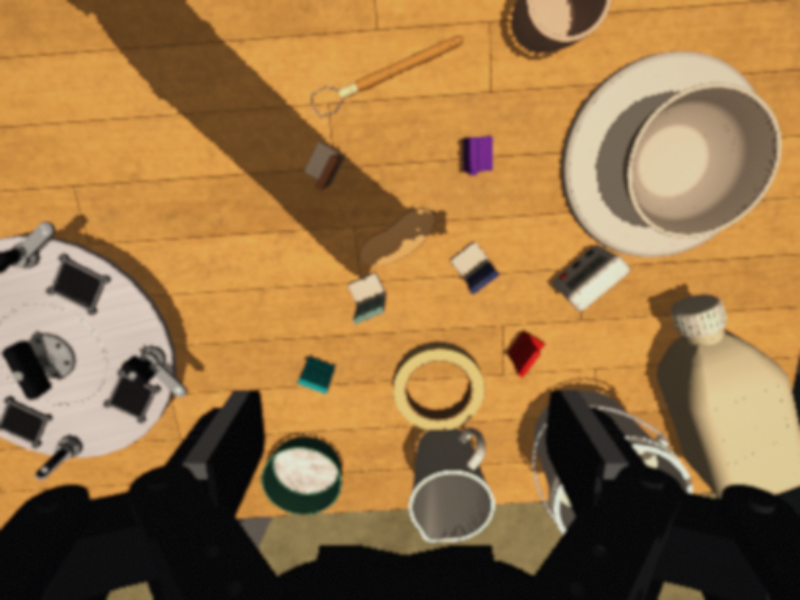

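Call:
play_rows:
  series:
    - [[0, -3, 0, 0, 0, 0, 0], [0, -5, 0, 0, 0, 0, 0], [0, -5, 0, 0, 0, 0, 0], [0, -5, 0, 0, 0, 0, 0], [0, -5, 0, 0, 0, 0, 0], [0, -5, 0, 0, 0, 0, 0], [0, -5, 0, 0, 0, 0, 0], [0, -3, 0, 0, 0, 0, 0], [0, -2, 0, 0, 0, 0, 0], [0, 0, 0, 0, 0, 0, 0], [0, 0, 0, 0, 0, 0, 0], [0, 0, 0, 0, 0, 0, 0]]

```text
clock: 3.98
eef_pos: [499.1, -66.2, 358.9]
tool_rot: [3.141, -0.0, 2.903]
force: [0.4, 0.5, -0.3]
width: 85.1
gripper_force: 0.0
```

```bash
cat > wheel.py <<'E'
from h import *
import sys
def shot(tag,view=True):
    C=cam("wrist"); im,d=get_image("wrist"); np.savez(tag+".npz",im=im,d=d,K=C[0],R=C[1],p=C[2])
    if view: cv2.imwrite(f"pics/{tag}.png",cv2.resize(im[:,:,::-1],(800,600)))
    return C,im,cloud("w",d,C)
if __name__=="__main__":
    C,im,W=shot(sys.argv[1]); z=W[...,2]
    for r in place_of("pocket_1","wrist"): print("pocket",ray(C,r["pixel"],46).round(1),round(r["p"],2))
    for r in place_of("index_grip","wrist"): print("grip",ray(C,r["pixel"],108).round(1),round(r["p"],2))
    for r in place_of("stand","wrist"): print("stand",ray(C,r["pixel"],0).round(1),round(r["p"],2))
    near=np.hypot(W[...,0]-545,W[...,1]+85)<230
    p=(z>43)&(z<48.5)&near
    k,l,st,_=cv2.connectedComponentsWithStats(p.astype(np.uint8)); b=l==1+st[1:,4].argmax()
    E=cv2.findContours(b.astype(np.uint8),cv2.RETR_EXTERNAL,cv2.CHAIN_APPROX_NONE)[0]; c=max(E,key=len)[:,0]
    Q=W[c[:,1],c[:,0],:2]; 
    from scipy.optimize import least_squares
    s=least_squares(lambda x:np.hypot(Q[:,0]-x[0],Q[:,1]-x[1])-x[2],[545,-85,128],loss='soft_l1',f_scale=2); print("wheel fit",s.x.round(1), "zmed",np.median(z[b]))
    for lo,hi,nm in ((63,95,"knob/hub"),(97,125,"T")):
        k,l=cv2.connectedComponents(((z>lo)&(z<hi)&near).astype(np.uint8))
        for i in range(1,k):
            P=W[l==i]; t=P[P[:,2]>P[:,2].max()-6]
            if len(P)<15: continue
            (cx,cy),(a,bb),an=cv2.minAreaRect(t[:,:2].astype(np.float32)); th=an if a>bb else an+90
            print(nm,len(P),np.round([cx,cy],1),np.round(sorted((a,bb)),1),"ang",round(th,1),"zmax",P[:,2].max().round(1))
E
python3 wheel.py w2
```

```text
pocket [ 477.8 -151.4   46. ] 0.95
pocket [ 604.4 -150.4   46. ] 0.83
pocket [609.1 -15.7  46. ] 0.82
pocket [477.9 -14.9  46. ] 0.77
grip [ 569.6 -215.1  108. ] 0.54
grip [500.9 231.4 108. ] 0.18
stand [ 469.5 -313.     0. ] 0.74
stand [546.6 -78.    0. ] 0.64
wheel fit [543.7 -84.1 125.6] zmed 45.525922862432026
knob/hub 168 [437.1 -57.3] [ 9.8 29.3] ang 116.1 zmax 91.9
knob/hub 407 [543.5 -83.4] [13.7 57. ] ang 2.1 zmax 94.9
knob/hub 212 [ 516.6 -189.9] [10.1 29.3] ang 36.0 zmax 91.2
knob/hub 155 [569.7  22.3] [ 9.8 28.8] ang 26.2 zmax 91.9
knob/hub 219 [ 565.7 -215.8] [1.3 4.2] ang 29.1 zmax 92.4
knob/hub 47 [ 569.6 -247.7] [11.4 28.9] ang 164.8 zmax 66.2
knob/hub 182 [ 649.4 -110.4] [ 9.  28.6] ang 120.3 zmax 91.4
T 261 [ 566.8 -218.3] [10. 35.] ang 10.6 zmax 117.1
```

View pics/w2.png

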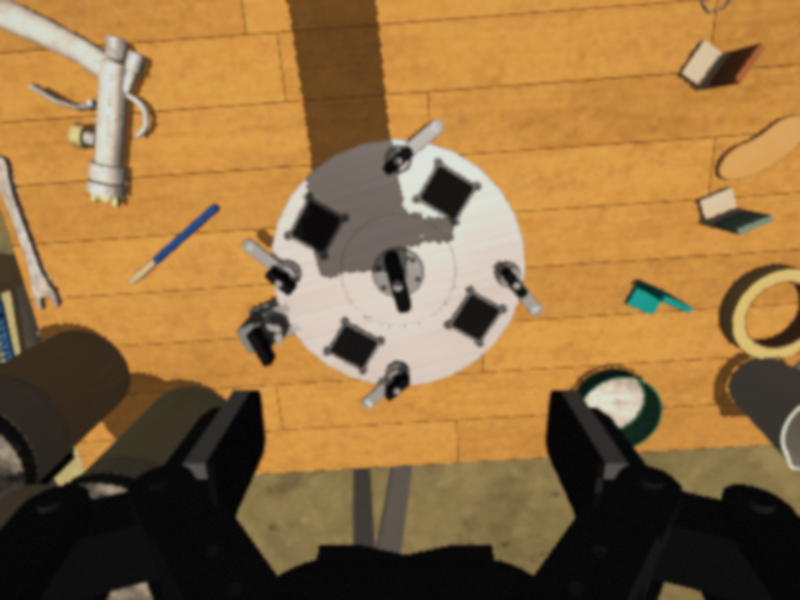

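Call:
play_rows:
  series:
    - [[-0.8, 3.2, 0, 0, 0, -9.9, 0.45], [-1, 5, 0, 0, 0, -9.9, 0.45], [-1, 5, 0, 0, 0, -9.9, 0.45], [-1, 5, -3, 0, 0, 0, 0.45], [-1, 5, -4, 0, 0, 0, 0.45], [-1, 5, -4, 0, 0, 0, 0.45], [-1, 4, -5, 0, 0, 0, 0.45], [0, 0, -4.9, 0, 0, 0, 0.45], [0, 0, 0, 0, 0, 0, 0.45], [0, 0, 0, 0, 0, 0, 0.45], [0, 0, 0, 0, 0, 0, 0.45]]

```text
clock: 5.55
eef_pos: [434.3, 247.6, 156.6]
tool_rot: [3.138, 0.001, 2.388]
force: [0.2, -0.1, 0.4]
width: 46.9
gripper_force: 0.0
```

```bash
sed -i 's/k,l=cv2.connectedComponents(ok.astype(np.uint8))/s=ctrl.read_state(); print("q",np.round(s["qpos"],2),"yaw",np.degrees(s["tool_rot"][2]).round(1),s["eef_pos"].round(1),"w",round(s["width"],1)); ok\&=z<s["eef_pos"][2]-40; k,l=cv2.connectedComponents(ok.astype(np.uint8))/' tiles.py; python3 tiles.py w3 | awk '{print}' | grep -v "size \[ *[0-9]*\.[0-9]* *[0-9][0-9][0-9]"
```

```text
q [-0.71  0.5   0.19  1.99 -0.15  0.66  0.39] yaw 136.8 [434.1 247.6 156.5] w 46.4
n 1535 450 plate [448.3 389.8] size [ 8.3 34. ] foot [440.2 408.1] 296 org [450.3 400.7] yaw x -100.3 px [401.  79.] zmax 61.6 [74. 31. 78.]
n 1134 332 plate [430.3 255.7] size [ 7.1 33.2] foot [419.8 245.4] 723 org [422.9 247.7] yaw x 47.3 px [263. 175.] zmax 62.0 [116.  89.  67.]
n 2328 355 plate [567.6 376.5] size [ 8.1 34. ] foot [554.6 370.6] 826 org [557.8 371.5] yaw x 26.9 px [466. 193.] zmax 61.5 [102.  91.  83.]
n 1400 190 plate [573.1 262. ] size [ 8.2 23.6] foot [559.3 259.1] 508 org [562.3 260.1] yaw x 9.8 px [367. 274.] zmax 61.5 [119. 114.  93.]
n 4647 174 plate [749.2 306.9] size [ 3.9 16.9] foot [673.  316.5] 706 org [739.  311.1] yaw x -22.3 px [500. 353.] zmax 75.0 [130. 110.  71.]
```

Call:
play_rows:
  series:
    - [[-0.35, 0.82, -2, 0, 0, 0, 0.45], [0, 0, -4, 0, 0, 0, 0.45], [0, 0, -4, 0, 0, 0, 0.45], [0, 0, -2, 0, 0, 0, 0.45], [0, 0, -1, 0, 0, 0, 0.45], [0, 0, 0, 0, 0, 0, 0.45], [0, 0, 0, 0, 0, 0, 1], [0, 0, 0, 0, 0, 0, 1], [0, 0, 0, 0, 0, 0, 1], [0, 0, 0, 0, 0, 0, 1], [0, 0, 0, 0, 0, 0, 1], [0, 0, 0, 0, 0, 0, 1]]

```text
clock: 7.1
eef_pos: [429.8, 256.0, 25.3]
tool_rot: [3.14, 0.0, 2.389]
force: [0.6, -0.3, 7.1]
width: 6.0
gripper_force: 63.3
```

Call:
play_rows:
  series:
    - [[0, 0, 2, 0, 0, 0, 1], [0, 0, 4, 0, 0, 0, 1], [0.3, -2, 4, 0, 0, 0, 1], [0.5, -4, 2.5, 0, 0, 0, 1], [0.6, -4, 0, 0, 0, 0, 1], [0.6, -4, 0, 0, 0, 0, 1], [0.6, -4, 0, 0, 0, 0, 1], [0.6, -4, 0, 0, 0, 0, 1], [0.6, -4, 0, 0, 0, 0, 1], [0.6, -4, 0, 0, 0, 0, 1], [0.6, -4, 0, 0, 0, -0.9, 1], [0.6, -4, 0, 0, 0, 0, 1], [0.1, -1.8, 0, 0, 0, 0, 1], [0, 0, 0, 0, 0, 0, 1], [0, 0, 0, 0, 0, 0, 1], [0, 0, 0, 0, 0, 0, 1]]

```text
clock: 9.1
eef_pos: [486.1, -140.5, 149.5]
tool_rot: [3.141, -0.001, 2.376]
force: [-0.2, 0.8, -0.9]
width: 6.5
gripper_force: 62.3
```

```bash
cat > look.py <<'E'
from wheel import *
s=ctrl.read_state(); print(np.round(s["qpos"],2),"yaw",np.degrees(s["tool_rot"][2]).round(2),s["eef_pos"].round(1),s["width"],s["force"].round(1))
C,im,W=shot(sys.argv[1]); cv2.imwrite(f"pics/{sys.argv[1]}.png",cv2.resize(im[:,:,::-1],(800,600)))
E
python3 look.py w4
```

```text
[ 0.12  0.51  0.15  1.98 -0.12  0.66  1.15] yaw 136.14 [ 486.1 -140.5  149.5] 6.4501444389893114 [-0.2  0.8 -0.9]
```

View pics/w4.png

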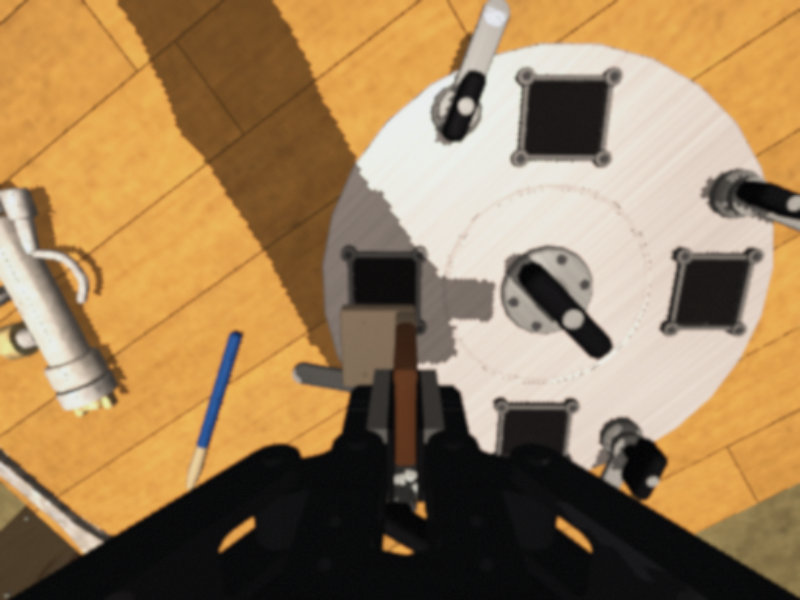

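```bash
cat > fit.py <<'E'
from h import *
import sys
from scipy.optimize import least_squares
def load(tag):
    f=np.load(tag+".npz"); C=(f["K"],f["R"],f["p"]); return C,f["im"],cloud("w",f["d"],C)
def pockets(tag,maxr=100):
    C,im,W=load(tag); g=im.max(2); r=np.hypot(W[...,0]-543.4,W[...,1]+83.8)
    m=(g<75)&(W[...,2]>40)&(W[...,2]<50)&(r>60)&(r<125)
    m=cv2.morphologyEx(m.astype(np.uint8),cv2.MORPH_OPEN,np.ones((3,3)))
    k,l,st,_=cv2.connectedComponentsWithStats(m); out=[]
    for i in range(1,k):
        if st[i,4]<150: continue
        c=cv2.findContours((l==i).astype(np.uint8),cv2.RETR_EXTERNAL,cv2.CHAIN_APPROX_NONE)[0][0][:,0]
        Q=np.array([ray(C,q,46)[:2] for q in c],np.float32); (cx,cy),(a,b),an=cv2.minAreaRect(Q)
        good=min(a,b)>30 and max(a,b)<44
        print("pocket",np.round([cx,cy],1),np.round([a,b],1),round(an,1),st[i,4],good, "ctr px",st[i,:4])
        if good: out.append((cx,cy))
    return np.array(out)
def fitc(P):
    def f(x):
        d=P-x[:2]; a=np.arctan2(d[:,1],d[:,0])-x[2]; a=(a+np.pi/4)%(np.pi/2)-np.pi/4
        return np.r_[np.hypot(*d.T)-92,92*a]
    s=least_squares(f,[543.4,-83.8,np.radians(46)]); print("fit",s.x[:2].round(2),np.degrees(s.x[2]).round(2),"res",np.abs(s.fun).max().round(2)); return s.x
if __name__=="__main__":
    for t in sys.argv[1:]:
        P=pockets(t); 
        if len(P)>1: fitc(P)
E
python3 fit.py w2 w4
python3 - <<'E'
from fit import *
C,im,W=load("w4"); z=W[...,2]
s=ctrl.read_state(); R=Rn.from_euler('xyz',s["tool_rot"]).as_matrix(); L=(W-s["eef_pos"])@R
m=(z>120)&(z<140)&(np.hypot(W[...,0]-486,W[...,1]+140)<60)&(L[...,0]>-35)
k,l,st,_=cv2.connectedComponentsWithStats(m.astype(np.uint8))
for i in range(1,k):
    if st[i,4]>200:
        P=L[l==i]; print(st[i],np.percentile(P,[1,5,50,95,99],axis=0).round(1).tolist(), "z",np.median(W[l==i][:,2]))
E
```

```text
pocket [478.  -20.7] [38.3 36.5] 45.6 601 True ctr px [271 108  31  32]
pocket [ 479.7 -150.1] [36.7 42. ] 44.9 601 True ctr px [188 130  30  31]
pocket [608.1 -18. ] [34.4 38.6] 45.4 465 True ctr px [290 190  29  27]
pocket [ 610.2 -148.8] [38.2 34.3] 47.1 438 True ctr px [213 209  28  26]
fit [543.99 -84.37] 45.86 res 0.41
pocket [477.4 -19.4] [39.2 34.5] 46.2 2275 True ctr px [336  52  53  47]
pocket [ 475.4 -146.6] [35.9 27.5] 44.5 1189 False ctr px [226 165  41  31]
pocket [609.5 -17.3] [35.1 39.2] 46.1 1621 True ctr px [433 166  46  43]
pocket [ 611.1 -148.9] [39. 34.] 46.1 960 True ctr px [321 262  42  31]
fit [544.64 -83.86] 45.86 res 1.16
[ 218  195   49   53 1746] [[-16.1, -25.7, 11.8], [-13.5, -24.8, 16.5], [4.3, -15.4, 17.7], [16.3, -2.8, 21.6], [16.6, 2.1, 24.4]] z 131.809405843508
```

Call:
play_rows:
  series:
    - [[0.15, -0.17, -2, 0, 0, 0, 1], [0, 0, -3, 0, 0, 0, 1], [0, 0, -1.9, 0, 0, 0, 1], [0, 0, 0, 0, 0, 0, 1], [0, 0, 0, 0, 0, 0, 1], [0, 0, 0, 0, 0, 0, 1]]

```text
clock: 9.9
eef_pos: [488.3, -144.1, 81.4]
tool_rot: [3.141, 0.002, 2.374]
force: [0.0, -0.2, -1.0]
width: 6.4
gripper_force: 62.2
```

```bash
python3 look.py w5; python3 fit.py w5
```

```text
[ 0.15  0.63  0.12  2.03 -0.15  0.49  1.18] yaw 136.01 [ 488.3 -144.1   81.4] 6.426630218805116 [ 0.  -0.2 -1. ]
pocket [477.5 -18.9] [39.7 34.9] 46.0 4308 True ctr px [365  29  73  65]
pocket [ 476.3 -147.8] [37.1 30.2] 43.4 760 True ctr px [216 182  55  44]
pocket [602.2 -27.3] [16.3 41.7] 60.0 1002 False ctr px [487 183  25  55]
fit [541.94 -83.97] 44.45 res 0.41
```

View pics/w5.png

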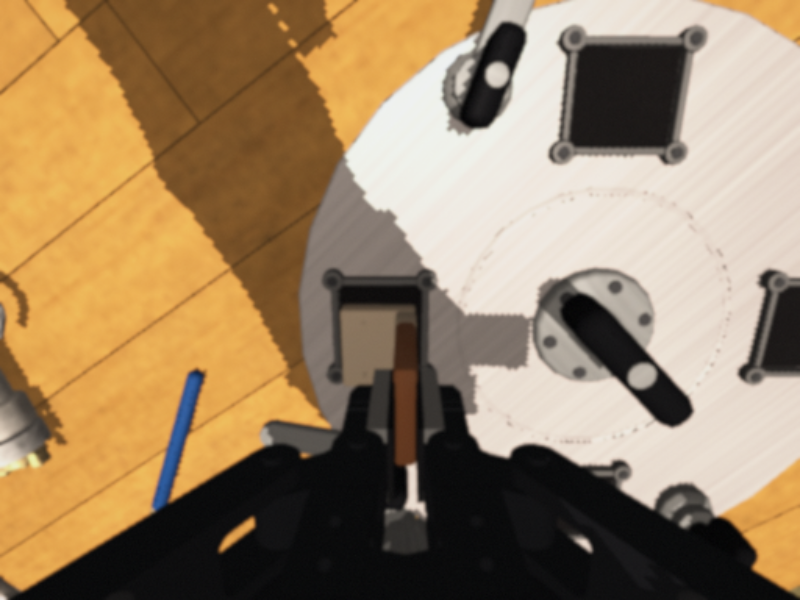

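Run:
```python
from fit import *
C,im,W=load("w5"); s=ctrl.read_state(); print(s["eef_pos"])
R=Rn.from_euler('xyz',s["tool_rot"]).as_matrix()
for p in [(333,280),(427,280),(335,373),(572,39),(694,37),(563,152),(677,152)]:
    X=ray(C,np.array(p)*.64,51); print(p,X.round(1),((X-s["eef_pos"])@R).round(1))
L=(W-s["eef_pos"])@R
for r,c in [((306),(375)),((312),(375)),((330),(345)),(330,390)]:
    r=int(r*.64);c=int(c*.64);print(W[r,c].round(1),L[r,c].round(1))
```

```text
[ 488.2635382  -144.22544714   81.39231295]
(333, 280) [ 449.8 -148.6   51. ] [ 24.6 -29.9  30.3]
(427, 280) [ 476.7 -120.9   51. ] [24.6  8.7 30.4]
(335, 373) [ 479.5 -178.8   51. ] [-17.7 -30.9  30.4]
(572, 39) [447.6 -23.   51. ] [113.5  58.9  30.3]
(694, 37) [477.1   8.5  51. ] [114.2 102.1  30.3]
(563, 152) [475.7 -49.3  51. ] [75.1 59.6 30.3]
(677, 152) [505.8 -18.1  51. ] [ 75.1 102.8  30.4]
[ 468.  -141.9   57.9] [ 16.2 -12.4  23.5]
[ 468.8 -142.3   62.9] [ 15.3 -12.2  18.5]
[ 465.5 -156.4   64.3] [  8.  -24.6  17. ]
[ 478.2 -143.8   63.3] [ 7.5 -6.7 18.1]
```

Call:
play_rows:
  series:
    - [[-0.25, 0.24, -0.3, 0, 0, 0, 1], [0, 0, 0, 0, 0, 0, 1], [0, 0, 0, 0, 0, 0, 1], [0, 0, 0, 0, 0, 0, 1]]

```text
clock: 10.45
eef_pos: [485.2, -141.8, 77.6]
tool_rot: [3.142, 0.0, 2.373]
force: [-0.4, 0.0, -0.7]
width: 6.4
gripper_force: 62.2
```

```bash
python3 look.py w6
python3 - <<'E'
import cv2
i=cv2.imread("pics/w6.png")[230:480,280:560]; cv2.imwrite("pics/w6c.png",cv2.resize(i,None,fx=2,fy=2,interpolation=cv2.INTER_CUBIC))
E
```

```text
[ 0.15  0.63  0.12  2.04 -0.15  0.48  1.18] yaw 135.99 [ 485.2 -141.8   77.6] 6.387190465818776 [-0.4  0.  -0.7]
```

View pics/w6c.png

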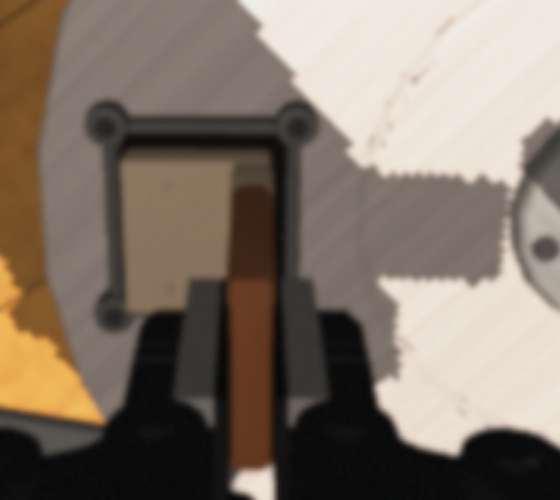

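Call:
play_rows:
  series:
    - [[0.04, 0.04, 0, 0, 0, 0, 1], [0, 0, -0.2, 0, 0, 0, 1], [0, 0, -0.2, 0, 0, 0, 1], [0, 0, -0.15, 0, 0, 0, 1], [0, 0, 0, 0, 0, 0, 1], [0, 0, 0, 0, 0, 0, 1]]

```text
clock: 11.25
eef_pos: [485.5, -141.4, 72.0]
tool_rot: [-3.142, -0.0, 2.373]
force: [-1.0, -0.3, -0.3]
width: 6.1
gripper_force: 62.2
```

Call:
play_rows:
  series:
    - [[0, 0, -0.06, 0, 0, 0, 1], [0, 0, 0, 0, 0, 0, 1], [0, 0, 0, 0, 0, 0, 0.75], [0, 0, 0, 0, 0, 0, 0.75], [0, 0, 0, 0, 0, 0, 0.75], [0, 0, 2, 0, 0, 0, 0.75], [0, 0, 4, 0, 0, 0, 0.75], [-1, 1, 3, 0, 0, 0, 0.6], [0, 0, 0, 0, 0, 0, 0.6], [0, 0, 0, 0, 0, 0, 0.6]]

```text
clock: 12.5
eef_pos: [475.4, -131.3, 161.1]
tool_rot: [-3.141, -0.0, 2.374]
force: [0.2, -0.3, 0.4]
width: 34.3
gripper_force: 0.0
```

```bash
python3 look.py w7
python3 - <<'E'
from fit import *
C,im,W=load("w7"); z=W[...,2]
m=(np.hypot(W[...,0]-480,W[...,1]+150)<40)
for lo,hi in ((100,112),(50.5,57)):
    s=m&(z>lo)&(z<hi); P=W[s]; 
    if len(P)>10: print(lo,len(P),"zmed",np.median(P[:,2]).round(1),cv2.minAreaRect(P[:,:2].astype(np.float32)))
E
python3 fit.py w7
```

```text
[ 0.1   0.48  0.16  2.   -0.12  0.67  1.14] yaw 136.0 [ 475.4 -131.3  161.1] 34.29775248971818 [ 0.2 -0.3  0.4]
100 424 zmed 105.6 ((485.9136657714844, -141.75375366210938), (6.972064018249512, 33.86796569824219), 45.957130432128906)
50.5 1213 zmed 53.4 ((479.1773376464844, -149.8241729736328), (46.41864776611328, 51.32810974121094), 46.295475006103516)
pocket [477.4 -19.4] [39.1 34. ] 46.0 1959 True ctr px [333  72  49  43]
pocket [609.7 -17.5] [35.4 38.8] 46.0 1456 True ctr px [425 178  43  40]
pocket [ 613.9 -143. ] [26.4 27.4] 46.0 417 False ctr px [333 269  26  24]
fit [544.51 -83.47] 45.83 res 0.78
```

Call:
play_rows:
  series:
    - [[0.6, 2, 0, 0, 0, 0, 0.45], [1, 4, 0, 0, 0, -5, 0.45], [1, 4, 0, 0, 0, -5, 0.45], [1, 4, 0, 0, 0, -5, 0.45], [1, 4, 0, 0, 0, -5, 0.45], [1, 4, 0, 0, 0, -5, 0.45], [1, 4, 0, 0, 0, -5, 0.45], [1, 4, 0, 0, 0, -5, 0.45], [1, 4, 0, 0, 0, 0, 0.45], [1, 3.9, 0, 0, 0, 0, 0.45], [0.3, 1, 0, 0, 0, 0, 0.45], [0, 0, 0, 0, 0, 0, 0.45], [0, 0, 0, 0, 0, 0, 0.45], [0, 0, 0, 0, 0, 0, 0.45]]

```text
clock: 14.3
eef_pos: [574.6, 255.8, 161.5]
tool_rot: [-3.141, 0.001, 1.76]
force: [1.2, 0.2, -0.5]
width: 47.0
gripper_force: 0.0
```

```bash
python3 tiles.py w8 | grep -v "size \[ *[0-9]*\.[0-9]* *[0-9][0-9][0-9]"
```

```text
q [-0.68  0.68  0.36  1.64 -0.29  0.88 -0.02] yaw 100.9 [574.6 256.2 161.6] w 46.9
n 1701 498 plate [665.5 405.1] size [ 8.4 33.5] foot [663.3 404.6] 136 org [657.7 397.3] yaw x 45.5 px [412.  20.] zmax 62.4 [104.  19.  14.]
n 1663 469 plate [568.  376.4] size [ 7.5 33.9] foot [554.7 370.1] 975 org [558.1 371.6] yaw x 25.8 px [281.  35.] zmax 61.8 [156. 141. 126.]
n 8732 1032 plate [755.7 300.6] size [27.2 91.3] foot [722.4 305.3] 636 org [745.1 297.6] yaw x 15.6 px [470. 171.] zmax 75.0 [149. 130.  85.]
n 1094 320 plate [574.5 256.9] size [ 7.2 33.7] foot [559.5 255.2] 683 org [563.7 254.9] yaw x 10.7 px [260. 181.] zmax 61.4 [108.  96.  77.]
n 194 149 plate [791.  255.9] size [ 2.8 18.4] foot [791.  255.9] 0 org [792.8 245. ] yaw x 99.0 px [487. 224.] zmax 74.8 [116. 107.  93.]
n 609 99 plate [631.9 172.1] size [ 8.1 15.8] foot [635.7 182.8] 92 org [623.  178.6] yaw x -36.4 px [301. 272.] zmax 61.3 [23. 70. 62.]
```

Call:
play_rows:
  series:
    - [[0, 0.07, -2, 0, 0, 0, 0.45], [0, 0, -4, 0, 0, 0, 0.45], [0, 0, -4, 0, 0, 0, 0.45], [0, 0, -2, 0, 0, 0, 0.45], [0, 0, -1.65, 0, 0, 0, 0.45], [0, 0, 0, 0, 0, 0, 0.45], [0, 0, 0, 0, 0, 0, 1], [0, 0, 0, 0, 0, 0, 1], [0, 0, 0, 0, 0, 0, 1], [0, 0, 0, 0, 0, 0, 1], [0, 0, 0, 0, 0, 0, 1], [0, 0, 0, 0, 0, 0, 1]]

```text
clock: 15.85
eef_pos: [575.0, 258.8, 26.2]
tool_rot: [3.14, -0.001, 1.763]
force: [-0.5, -0.3, 6.2]
width: 6.0
gripper_force: 62.2
```

Call:
play_rows:
  series:
    - [[0, 0, 2, 0, 0, 0, 1], [0, 0, 4, 0, 0, 0, 1], [-0.5, -2, 4, 0, 0, 0, 1], [-1, -3.4, 2.5, 0, 0, -7, 1], [-1.2, -4, 0, 0, 0, -8, 1], [-1.2, -4, 0, 0, 0, -8, 1], [-1.2, -4, 0, 0, 0, -8, 1], [-1.2, -4, 0, 0, 0, -8, 1], [-1.2, -4, 0, 0, 0, -8, 1], [-1, -2.5, 0, 0, 0, -8, 1], [-0.4, -0.5, 0, 0, 0, 0, 1], [0, 0, 0, 0, 0, 0, 1], [0, 0, 0, 0, 0, 0, 1], [0, 0, 0, 0, 0, 0, 1]]

```text
clock: 17.6
eef_pos: [485.9, -24.6, 149.9]
tool_rot: [-3.141, -0.001, 0.805]
force: [-0.4, 0.2, -1.3]
width: 6.1
gripper_force: 61.2
```

Call:
play_rows:
  series:
    - [[0.1, -0.14, -2, 0, 0, 0, 1], [0, 0, -3, 0, 0, 0, 1], [0, 0, -1.9, 0, 0, 0, 1], [0, 0, 0, 0, 0, 0, 1], [0, 0, 0, 0, 0, 0, 1], [0, 0, 0, 0, 0, 0, 1]]

```text
clock: 18.35
eef_pos: [487.2, -27.0, 81.7]
tool_rot: [3.14, -0.001, 0.803]
force: [0.3, -0.1, -1.2]
width: 6.1
gripper_force: 61.2
```

```bash
cat > align.py <<'E'
from fit import *
def align(tag,pose=None):
    C,im,W=load(tag); s=ctrl.read_state() if pose is None else pose
    R=Rn.from_euler('xyz',s["tool_rot"]).as_matrix(); e=np.array(s["eef_pos"]); L=(W-e)@R; z=W[...,2]
    g=cv2.cvtColor(im,cv2.COLOR_RGB2GRAY).astype(float)
    # metric views on planes, tool frame: rows = tool x, cols = tool y, 4 px/mm
    X,Y=np.meshgrid(np.arange(-25,35,.25),np.arange(-40,30,.25),indexing="ij")
    def view(h):
        P=np.stack([X,Y,np.full_like(X,e[2]-h)],-1)@R.T+e; uv=proj(C,P.reshape(-1,3)).astype(np.float32).reshape(X.shape+(2,))
        return cv2.remap(im,uv[...,0],uv[...,1],cv2.INTER_LINEAR)
    a=view(51); b=view(e[2]-17.7)
    for v in (a,b):
        for t in range(-40,30,10): v[:, (t+40)*4]=(0,255,0)
        for t in range(-20,35,10): v[(t+25)*4]=(0,255,0)
    cv2.imwrite(f"pics/{tag}m.png",cv2.resize(np.hstack([a,b])[::-1,:,::-1],None,fx=1.4,fy=1.4))
    near=(np.abs(L[...,1]+11)<30)&(L[...,0]>-10)&(L[...,0]<32)
    f=near&(np.abs(L[...,2]-17.7)<1.5)&(L[...,1]<-6)
    print("tile x max",np.percentile(L[f][:,0],[95,98,99.5]).round(1),"y min",np.percentile(L[f][:,1],[.5,2,5]).round(1),"z",np.median(L[f][:,2]).round(1))
    f=near&(np.abs(z-50.8)<1.3)
    print("fence x",np.percentile(L[f][:,0],[95,98,99.5]).round(1),"y",np.percentile(L[f][:,1],[.5,2,5,95,98,99.5]).round(1),f.sum())
if __name__=="__main__": align(sys.argv[1])
E
python3 - <<'E'
from align import *
align("w6",dict(eef_pos=[485.2,-141.8,77.6],tool_rot=[3.142,0,2.373]))
E
python3 look.py w9; python3 align.py w9; python3 fit.py w9
```

```text
tile x max [15.2 15.7 16. ] y min [-26.  -25.6 -25. ] z 17.7
fence x [23.3 23.9 24.3] y [-33.5 -32.5 -31.1  10.8  12.1  12.8] 722
[-0.33  0.66  0.49  2.09 -0.61  0.53 -0.16] yaw 46.01 [487.2 -27.   81.7] 6.101669587950485 [ 0.3 -0.1 -1.2]
tile x max [13.4 14.2 14.5] y min [-26.1 -25.7 -25. ] z 18.3
fence x [22.  22.8 23. ] y [-35.3 -34.  -33.1   9.3  10.6  11.3] 634
pocket [608.2 -19.3] [35.5 39.8] 46.0 4207 True ctr px [362  37  73  65]
pocket [487.7 -10.3] [11.9 36.8] 35.1 422 False ctr px [215 188  54  19]
pocket [ 600.6 -144.8] [41.4 18.5] 59.9 1163 False ctr px [484 190  28  53]
```

View pics/w9m.png

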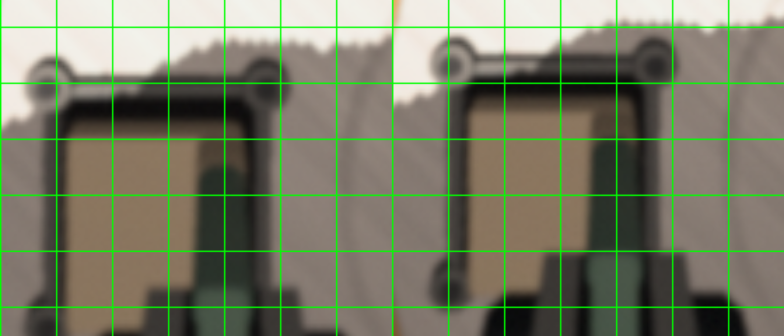

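Call:
play_rows:
  series:
    - [[-0.06, 0.06, 0, 0, 0, 0, 1], [0, 0, -0.3, 0, 0, 0, 1], [0, 0, 0, 0, 0, 0, 1], [0, 0, 0, 0, 0, 0, 1]]

```text
clock: 18.9
eef_pos: [485.8, -26.5, 77.9]
tool_rot: [-3.142, 0.0, 0.802]
force: [0.4, 0.0, -0.6]
width: 6.0
gripper_force: 61.2
```

```bash
python3 look.py w10; python3 align.py w10
```

```text
[-0.32  0.67  0.48  2.09 -0.61  0.52 -0.16] yaw 45.98 [485.8 -26.5  77.9] 6.02498046147494 [ 0.4  0.  -0.6]
tile x max [13.4 14.1 14.4] y min [-26.3 -25.9 -25.2] z 18.4
fence x [22.6 23.3 23.7] y [-33.6 -32.8 -31.6  10.5  12.1  12.8] 696
```

Call:
play_rows:
  series:
    - [[0.07, 0, 0, 0, 0, 0, 1], [0, 0, 0, 0, 0, 0, 1], [0, 0, -0.2, 0, 0, 0, 1], [0, 0, -0.2, 0, 0, 0, 1], [0, 0, -0.15, 0, 0, 0, 1], [0, 0, 0, 0, 0, 0, 1], [0, 0, 0, 0, 0, 0, 1]]

```text
clock: 19.82
eef_pos: [486.6, -26.4, 72.4]
tool_rot: [-3.142, -0.0, 0.803]
force: [0.3, -0.1, -1.2]
width: 6.1
gripper_force: 61.2
```

Call:
play_rows:
  series:
    - [[0, 0, -0.06, 0, 0, 0, 1], [0, 0, 0, 0, 0, 0, 1], [0, 0, 0, 0, 0, 0, 0.75], [0, 0, 0, 0, 0, 0, 0.75], [0, 0, 0, 0, 0, 0, 0.75], [0, 0, 2, 0, 0, 0, 0.75], [0, 0, 4, 0, 0, 0, 0.75], [1, 1, 3, 0, 0, 0, 0.6], [0, 0, 0, 0, 0, 0, 0.6], [0, 0, 0, 0, 0, 0, 0.6]]

```text
clock: 21.08
eef_pos: [495.7, -16.3, 161.2]
tool_rot: [-3.14, 0.001, 0.803]
force: [-0.3, -0.3, -0.4]
width: 34.4
gripper_force: 0.0
```

```bash
cat > seat.py <<'E'
from fit import *
# seat.py tag x y : tile near pocket origin x y
C,im,W=load(sys.argv[1]); z=W[...,2]; x,y=map(float,sys.argv[2:4])
m=(np.hypot(W[...,0]-x,W[...,1]-y)<40)
for lo,hi in ((100,112),(52.5,57)):
    s=m&(z>lo)&(z<hi); P=W[s]
    if len(P)>10: print(lo,len(P),"zmed",np.median(P[:,2]).round(1),cv2.minAreaRect(P[:,:2].astype(np.float32)))
E
python3 look.py w11;python3 seat.py w11 478 -19
```

```text
[-0.45  0.56  0.63  2.   -0.48  0.74 -0.29] yaw 46.0 [495.7 -16.3 161.2] 34.43575416074916 [-0.3 -0.3 -0.4]
100 397 zmed 105.4 ((484.8112487792969, -27.40174102783203), (33.41143798828125, 6.858832836151123), 46.18791198730469)
52.5 812 zmed 53.8 ((477.53997802734375, -19.735761642456055), (48.859764099121094, 41.251495361328125), 45.32017135620117)
```

Call:
play_rows:
  series:
    - [[0.4, 2, 0, 0, 0, 5, 0.45], [0.7, 4, 0, 0, 0, 8, 0.45], [0.7, 4, 0, 0, 0, 8, 0.45], [0.7, 4, 0, 0, 0, 8, 0.45], [0.7, 4, 0, 0, 0, 8, 0.45], [0.7, 4, 0, 0, 0, 8, 0.45], [0.7, 4, 0, 0, 0, 8, 0.45], [0.7, 4, 0, 0, 0, 8, 0.45], [0.7, 4, 0, 0, 0, 8, 0.45], [0.7, 4, 0, 0, 0, 1, 0.45], [0.5, 1.3, 0, 0, 0, 0, 0.45], [0, 0, 0, 0, 0, 0, 0.45], [0, 0, 0, 0, 0, 0, 0.45], [0, 0, 0, 0, 0, 0, 0.45]]

```text
clock: 22.88
eef_pos: [568.8, 374.8, 162.0]
tool_rot: [-3.141, 0.001, 2.022]
force: [1.6, 0.1, -0.2]
width: 46.7
gripper_force: 0.0
```

```bash
python3 tiles.py w12 | grep -v "size \[ *[0-9]*\.[0-9]* *[0-9][0-9][0-9]"
```

```text
q [-0.79  0.74  0.3   1.47 -0.25  0.96  0.03] yaw 115.9 [568.8 375.1 162.1] w 46.9
n 9497 2351 plate [595.4 485.8] size [22.2 64. ] foot [550.7 488.4] 292 org [585.9 480.2] yaw x 30.7 px [349.  78.] zmax 65.8 [199. 188. 164.]
n 2738 944 plate [666.7 571.9] size [13.6 41.7] foot [737.8 554.1] 1 org [669.2 561.2] yaw x 103.1 px [487.  13.] zmax 70.8 [111.  99.  79.]
n 1836 389 plate [448.6 389.9] size [ 7.6 34. ] foot [451.6 404.4] 909 org [450.6 400.8] yaw x -100.3 px [138. 106.] zmax 61.2 [104.  43. 113.]
n 1083 321 plate [567.9 377.3] size [ 7.2 32.9] foot [554.4 371.5] 677 org [558.  372.5] yaw x 25.7 px [260. 179.] zmax 61.8 [97. 82. 71.]
n 1211 301 plate [665.5 406.1] size [ 8.  33.7] foot [673.5 420.3] 477 org [673.3 413.9] yaw x -135.1 px [370. 197.] zmax 61.4 [160.  30.  22.]
n 3487 87 plate [765.4 337.5] size [ 9.  65.3] foot [677.  326.6] 432 org [764.8 326.5] yaw x 87.4 px [418. 295.] zmax 68.7 [167. 144.  91.]
```

Call:
play_rows:
  series:
    - [[-0.08, 0.05, -2, 0, 0, 0, 0.45], [0, 0, -4, 0, 0, 0, 0.45], [0, 0, -4, 0, 0, 0, 0.45], [0, 0, -2, 0, 0, 0, 0.45], [0, 0, -1.65, 0, 0, 0, 0.45], [0, 0, 0, 0, 0, 0, 0.45], [0, 0, 0, 0, 0, 0, 1], [0, 0, 0, 0, 0, 0, 1], [0, 0, 0, 0, 0, 0, 1], [0, 0, 0, 0, 0, 0, 1], [0, 0, 0, 0, 0, 0, 1], [0, 0, 0, 0, 0, 0, 1]]

```text
clock: 24.42
eef_pos: [568.7, 377.7, 26.8]
tool_rot: [3.139, -0.0, 2.024]
force: [0.0, -0.4, 5.8]
width: 6.4
gripper_force: 62.5
```

Call:
play_rows:
  series:
    - [[0, 0, 2, 0, 0, 0, 1], [0, 0, 4, 0, 0, 0, 1], [0, -1.1, 4, 0, 0, -10, 1], [0.2, -2.5, 2.3, 0, 0, -10, 1], [0.2, -2.5, 0, 0, 0, -10, 1], [0.2, -2.5, 0, 0, 0, -10, 1], [0.2, -2.5, 0, 0, 0, -10, 1], [0.2, -2.5, 0, 0, 0, -10, 1], [0.2, -2.5, 0, 0, 0, -10, 1], [0.2, -2.5, 0, 0, 0, -10, 1], [0.2, -2.5, 0, 0, 0, -10, 1], [0.2, -2.5, 0, 0, 0, -10, 1], [0.2, -2.5, 0, 0, 0, -10, 1], [0.2, -2.5, 0, 0, 0, -10, 1], [0.2, -2.5, 0, 0, 0, -10, 1], [0.2, -2.5, 0, 0, 0, -10, 1], [0.2, -2.5, 0, 0, 0, -10, 1], [0.2, -2.5, 0, 0, 0, -10, 1], [0, -2.2, 0, 0, 0, 0, 1], [0, 0, 0, 0, 0, 0, 1]]

```text
clock: 26.92
eef_pos: [597.7, -32.7, 149.4]
tool_rot: [-3.141, -0.001, -0.771]
force: [0.0, 0.3, -0.9]
width: 6.2
gripper_force: 61.6
```

Call:
play_rows:
  series:
    - [[0, 0, 0, 0, 0, 0, 1], [0, 0, 0, 0, 0, 0, 1]]

```text
clock: 27.18
eef_pos: [597.9, -29.3, 148.3]
tool_rot: [-3.141, 0.001, -0.766]
force: [0.5, -0.5, -1.8]
width: 6.2
gripper_force: 61.6
```

Call:
play_rows:
  series:
    - [[0.12, 0.3, -2, 0, 0, 0, 1], [0, 0, -3, 0, 0, 0, 1], [0, 0, -1.8, 0, 0, 0, 1], [0, 0, 0, 0, 0, 0, 1], [0, 0, 0, 0, 0, 0, 1], [0, 0, 0, 0, 0, 0, 1]]

```text
clock: 27.92
eef_pos: [599.7, -28.2, 81.3]
tool_rot: [-3.141, -0.001, -0.768]
force: [0.0, 0.2, -0.4]
width: 6.1
gripper_force: 61.6
```

```bash
python3 look.py w13; python3 align.py w13; python3 fit.py w13
```

```text
[-0.51  0.93  0.92  1.79 -0.93  0.93 -1.51] yaw -44.02 [599.7 -28.2  81.3] 6.0572835134757135 [ 0.   0.2 -0.4]
tile x max [14.4 15.1 15.7] y min [-24.8 -24.4 -23.6] z 18.7
fence x [22.8 23.5 24. ] y [-34.7 -34.1 -32.5   9.6  10.9  11.6] 661
pocket [ 607.9 -149.8] [39.8 35.8] 46.1 4248 True ctr px [361  35  74  66]
pocket [618.9 -22.9] [42.6 21.4] 78.4 410 False ctr px [214 188  54  37]
pocket [ 484.7 -137.7] [ 3.5 32. ] 48.7 153 False ctr px [484 198  13  44]
```

View pics/w13m.png

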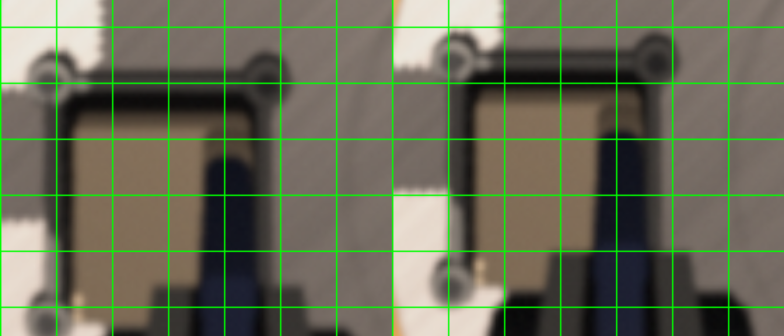

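Call:
play_rows:
  series:
    - [[0.13, 0.11, 0, 0, 0, 0, 1], [0, 0, -0.3, 0, 0, 0, 1], [0, 0, 0, 0, 0, 0, 1], [0, 0, 0, 0, 0, 0, 1]]

```text
clock: 28.48
eef_pos: [600.2, -26.9, 77.3]
tool_rot: [3.141, 0.0, -0.768]
force: [0.2, 0.0, -0.4]
width: 6.2
gripper_force: 61.6
```

```bash
python3 look.py w14; python3 align.py w14
```

```text
[-0.51  0.93  0.92  1.79 -0.93  0.92 -1.51] yaw -44.02 [600.2 -26.9  77.3] 6.228658220053117 [ 0.2  0.  -0.4]
tile x max [14.3 15.  15.6] y min [-24.7 -24.3 -23.7] z 18.8
fence x [23.2 23.9 24.3] y [-33.5 -32.4 -31.4  10.7  12.   13.2] 703
```

Call:
play_rows:
  series:
    - [[0.04, 0.04, 0, 0, 0, 0, 1], [0, 0, 0, 0, 0, 0, 1], [0, 0, -0.15, 0, 0, 0, 1], [0, 0, -0.15, 0, 0, 0, 1], [0, 0, -0.12, 0, 0, 0, 1], [0, 0, 0, 0, 0, 0, 1], [0, 0, 0, 0, 0, 0, 1]]

```text
clock: 29.4
eef_pos: [600.7, -26.5, 73.2]
tool_rot: [3.142, -0.0, -0.768]
force: [0.4, 0.7, -1.7]
width: 6.1
gripper_force: 61.6
```

Call:
play_rows:
  series:
    - [[0, 0, -0.06, 0, 0, 0, 1], [0, 0, 0, 0, 0, 0, 1], [0, 0, 0, 0, 0, 0, 0.75], [0, 0, 0, 0, 0, 0, 0.75], [0, 0, 0, 0, 0, 0, 0.75], [0, 0, 2, 0, 0, 0, 0.75], [0, 0, 4, 0, 0, 0, 0.75], [-3, -1, 4, 0, 0, 0, 0.5], [-3, -4, 4, 0, 0, 0, 0.5], [-2, -2, 4, 0, 0, 0, 0.5], [0, 0, 0, 0, 0, 0, 0.5], [0, 0, 0, 0, 0, 0, 0.5], [0, 0, 0, 0, 0, 0, 0.5]]

```text
clock: 31.02
eef_pos: [521.4, -94.2, 250.6]
tool_rot: [3.141, 0.002, -0.766]
force: [0.3, 0.4, -1.2]
width: 42.8
gripper_force: 0.0
```

```bash
python3 look.py w15;python3 wheel.py w15b; for p in "607 -18" "478 -19" "479 -150"; do python3 seat.py w15 $p; done
```

```text
[-0.55  0.65  1.14  1.82 -0.66  1.12 -1.52] yaw -43.91 [521.4 -94.2 250.6] 42.82517225748377 [ 0.3  0.4 -1.2]
pocket [ 478.3 -149.9   46. ] 0.93
pocket [605.5 -19.2  46. ] 0.78
pocket [ 609.4 -149.5   46. ] 0.61
pocket [476.8 -24.5  46. ] 0.6
grip [ 566.1 -218.8  108. ] 0.63
grip [533.1 180.4 108. ] 0.55
stand [537.1 -86.6   0. ] 0.78
stand [ 467.  -312.9    0. ] 0.39
wheel fit [542.3 -85.2 125.7] zmed 45.35692100531793
knob/hub 312 [ 566.8 -232.6] [0.8 5.9] ang 179.4 zmax 81.6
knob/hub 341 [ 564.4 -215.1] [0.  1.4] ang -166.5 zmax 94.8
knob/hub 437 [ 648.4 -111.2] [10.  29.8] ang 119.7 zmax 91.7
knob/hub 310 [ 515.6 -190.7] [ 9.8 29.6] ang 35.4 zmax 91.3
knob/hub 812 [541.9 -84.8] [13.7 56.6] ang 0.2 zmax 94.7
knob/hub 291 [594.1 -30.2] [ 4.8 33. ] ang 144.2 zmax 95.0
knob/hub 178 [ 488.6 -140.7] [ 4.7 32.5] ang 126.6 zmax 94.9
knob/hub 384 [569.1  21.6] [ 9.5 29.9] ang 25.7 zmax 91.4
knob/hub 340 [486.8 -30.2] [ 1.7 32.4] ang 45.1 zmax 95.0
knob/hub 293 [436.1 -58.4] [ 9.9 29.4] ang 114.3 zmax 91.7
T 616 [ 565.5 -219.2] [10.1 35.9] ang 9.9 zmax 117.2
T 309 [596.1 -27.6] [ 8.  32.9]
[... 156 characters left out ...]
14111328125, -27.710689544677734), (7.479951858520508, 33.22264862060547), 46.23548126220703)
52.5 228 zmed 53.7 ((605.3967895507812, -18.963729858398438), (41.45478057861328, 47.000980377197266), 45.48180389404297)
100 232 zmed 105.2 ((484.81781005859375, -28.081165313720703), (32.720027923583984, 6.8706464767456055), 45.542938232421875)
52.5 40 zmed 53.2 ((476.3873291015625, -20.92641830444336), (47.115966796875, 42.34852600097656), 45.777793884277344)
100 263 zmed 105.4 ((485.7458190917969, -142.40121459960938), (7.702120780944824, 33.16744613647461), 45.53895950317383)
52.5 354 zmed 53.7 ((478.810791015625, -150.45220947265625), (43.44331741333008, 48.10317611694336), 48.275699615478516)
```

View pics/w15.png

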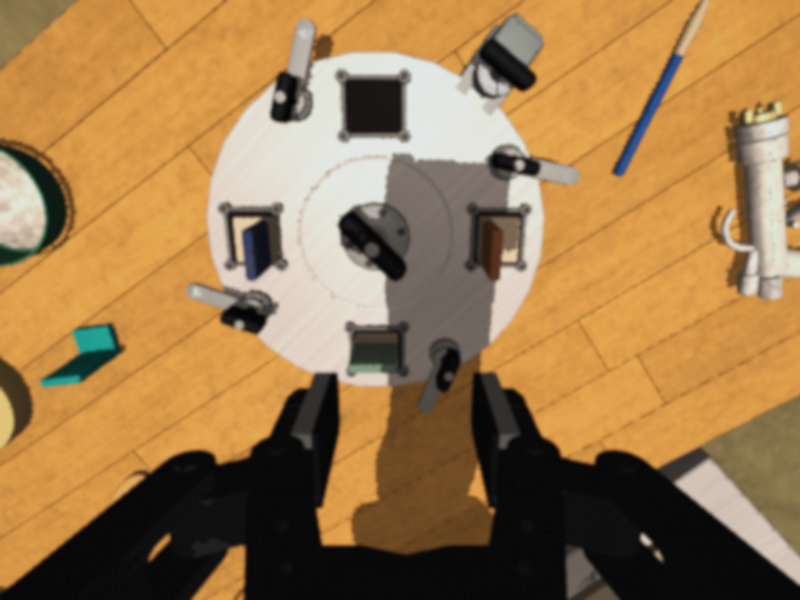

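Call:
play_rows:
  series:
    - [[0.5, 0, 0, 0, 0, 10, 0.73], [0.8, -0.1, 0, 0, 0, 10, 0.73], [0.8, -0.1, 0, 0, 0, 10, 0.73], [0.8, -0.1, 0, 0, 0, 10, 0.73], [0.8, -0.1, 0, 0, 0, 10, 0.73], [0.8, -0.1, 0, 0, 0, 10, 0.73], [0.8, -0.1, 0, 0, 0, 10, 0.73], [0.8, -0.1, 0, 0, 0, 10, 0.73], [0.8, -0.1, 0, 0, 0, 10, 0.73], [0.8, -0.1, 0, 0, 0, 10, 0.73], [0.8, -0.1, 0, 0, 0, 10, 0.73], [0.8, -0.1, 0, 0, 0, 10, 0.73], [0.8, -0.1, -2, 0, 0, 10, 0.73], [0.8, -0.1, -3, 0, 0, 10, 0.73], [0.8, -0.1, -3, 0, 0, 10, 0.73], [0.8, -0.2, -3, 0, 0, 10, 0.73], [0.3, 0, -2, 0, 0, 4, 0.73], [0, 0, 0, 0, 0, 0, 0.73], [0, 0, 0, 0, 0, 0, 0.73]]

```text
clock: 33.65
eef_pos: [649.7, -111.8, 122.2]
tool_rot: [3.141, 0.001, 2.093]
force: [0.8, 0.3, 0.2]
width: 23.0
gripper_force: 0.0
```

Call:
play_rows:
  series:
    - [[-0.08, 0.1, -2, 0, 0, 0, 0.73], [0, 0, -2, 0, 0, 0, 0.73], [0, 0, -1.6, 0, 0, 0, 0.73], [0, 0, 0, 0, 0, 0, 0.73], [0, 0, 0, 0, 0, 0, 0.73], [0, 0, 0, 0, 0, 0, 1], [0, 0, 0, 0, 0, 0, 1], [0, 0, 0, 0, 0, 0, 1], [0, 0, 0, 0, 0, 0, 1]]

```text
clock: 34.78
eef_pos: [649.6, -110.7, 66.5]
tool_rot: [3.14, 0.001, 2.094]
force: [1.1, -0.0, 5.1]
width: 6.3
gripper_force: 59.4
```

Call:
play_rows:
  series:
    - [[0, 0, 0, 0, 0, -6, 1], [0, 0, 0, 0, 0, -8, 1], [0, 0, 0, 0, 0, -8, 1], [0, 0, 0, 0, 0, -8, 1], [0, 0, 0, 0, 0, -8, 1], [0, 0, 0, 0, 0, -8, 1], [0, 0, 0, 0, 0, -8, 1], [0, 0, 0, 0, 0, -8, 1], [0, 0, 0, 0, 0, -8, 1], [0, 0, 0, 0, 0, -6, 1], [0, 0, 0, 0, 0, 0, 1], [0, 0, 0, 0, 0, 0, 1]]

```text
clock: 36.28
eef_pos: [650.1, -111.5, 66.5]
tool_rot: [3.138, -0.001, 0.768]
force: [4.4, -2.5, 5.4]
width: 5.9
gripper_force: 59.8
```

```bash
python3 look.py w16; python3 -c "
from h import *
s=ctrl.read_state(); print(s['torque'],s['force'],np.degrees(s['tool_rot'][2]))"
```

```text
[-0.19  0.88  0.57  1.62 -0.61  0.82 -0.16] yaw 44.03 [ 650.1 -111.5   66.5] 5.855085517322214 [ 4.4 -2.5  5.4]
[-0.41776359 -0.74331128  0.08940265] [ 3.83073497 -1.60292742  4.80457098] 44.02655695194423
```

Call:
play_rows:
  series:
    - [[0, 0, 0, 0, 0, 0, 0.73], [0, 0, 0, 0, 0, 0, 0.73], [0, 0, 0, 0, 0, 0, 0.73], [0, 0, 3, 0, 0, 0, 0.73], [0, 0, 4.5, 0, 0, 0, 0.73], [-2, 3.3, 0, 0, 0, -4.5, 0.73], [-2, 3.4, 0, 0, 0, -4.5, 0.73], [-2, 3.3, 0, 0, 0, -4.5, 0.73], [-2, 3.3, 0, 0, 0, -4.5, 0.73], [0, 0, -2, 0, 0, 0, 0.73], [0, 0, 0, 0, 0, 0, 0.73], [0, 0, 0, 0, 0, 0, 0.73]]

```text
clock: 37.83
eef_pos: [568.9, 21.7, 121.0]
tool_rot: [3.141, -0.0, 0.453]
force: [0.0, 0.0, -0.4]
width: 23.3
gripper_force: 0.0
```

```bash
cat > knobs.py <<'E'
from wheel import *
C,im,W=shot(sys.argv[1],False); z=W[...,2]
s=ctrl.read_state(); print("yaw",np.degrees(s["tool_rot"][2]).round(1),s["eef_pos"].round(1))
near=np.hypot(W[...,0]-543,W[...,1]+84)<160
for lo,hi,nm in ((66,94,"knob"),(55,62,"arm"),(97,135,"T/tile")):
    k,l=cv2.connectedComponents(((z>lo)&(z<hi)&near&(z<s["eef_pos"][2]-10)).astype(np.uint8))
    for i in range(1,k):
        P=W[l==i]
        if len(P)<40: continue
        t=P[P[:,2]>P[:,2].max()-6] if nm!="arm" else P
        (cx,cy),(a,bb),an=cv2.minAreaRect(t[:,:2].astype(np.float32)); th=an if a>bb else an+90
        print(nm,len(P),np.round([cx,cy],1),np.round(sorted((a,bb)),1),"ang",round(th,1),"zmax",P[:,2].max().round(1))
E
python3 knobs.py w17
```

```text
yaw 25.9 [569.1  21.6 121.1]
knob 1305 [ 648.7 -111.8] [10.6 29.9] ang 43.4 zmax 91.5
knob 663 [571.1  21.5] [ 9.4 29.2] ang 25.7 zmax 91.6
knob 809 [599.  -25.3] [ 4.4 33.7] ang 140.0 zmax 93.9
knob 967 [562.4 -83.8] [13.8 18.8] ang 2.2 zmax 93.6
knob 490 [488.4 -28.7] [ 7.2 33.4] ang 58.3 zmax 94.0
knob 271 [ 560.2 -208.7] [ 4.1 14.9] ang 34.4 zmax 80.2
arm 1087 [589.7  31.9] [20.  57.6] ang 29.7 zmax 62.0
arm 1090 [ 633.4 -125.7] [14.3 61.3] ang 49.3 zmax 62.0
arm 139 [599.1 -24.9] [ 4.1 33.6] ang 141.7 zmax 61.9
arm 142 [543.5 -80.9] [ 9.  16.8] ang 169.2 zmax 61.9
arm 95 [488.9 -28.8] [ 7.3 33.5] ang 58.9 zmax 62.0
arm 203 [ 567.1 -209.6] [10.6 24.4] ang 174.1 zmax 62.0
arm 131 [432.9 -35.1] [ 3.2 31. ] ang 112.5 zmax 61.6
T/tile 873 [597.1 -27.6] [ 8.4 33.7] ang 134.8 zmax 107.6
T/tile 410 [488.5 -24.2] [ 7.8 25.7] ang 43.5 zmax 107.3
```

Call:
play_rows:
  series:
    - [[0.07, 0, -2, 0, 0, 0, 0.73], [0, 0, -2, 0, 0, 0, 0.73], [0, 0, -1.5, 0, 0, 0, 0.73], [0, 0, 0, 0, 0, 0, 0.73], [0, 0, 0, 0, 0, 0, 1], [0, 0, 0, 0, 0, 0, 1], [0, 0, 0, 0, 0, 0, 1], [0, 0, 0, 0, 0, 0, 1], [0, 0, 0, 0, 0, -6, 1], [0, 0, 0, 0, 0, -8, 1], [0, 0, 0, 0, 0, -8, 1], [0, 0, 0, 0, 0, -8, 1], [0, 0, 0, 0, 0, -8, 1], [0, 0, 0, 0, 0, -8, 1], [0, 0, 0, 0, 0, -8, 1], [0, 0, 0, 0, 0, -8, 1], [0, 0, 0, 0, 0, -7, 1], [0, 0, 0, 0, 0, -5, 1], [0, 0, 0, 0, 0, 0, 1], [0, 0, 0, 0, 0, 0, 1]]

```text
clock: 40.38
eef_pos: [570.6, 22.9, 65.8]
tool_rot: [-3.14, -0.001, -0.835]
force: [3.7, -1.9, -3.3]
width: 6.7
gripper_force: 59.3
```

Call:
play_rows:
  series:
    - [[0, 0, 0, 0, 0, 0, 0.73], [0, 0, 0, 0, 0, 0, 0.73], [0, 0, 0, 0, 0, 0, 0.73], [0, 0, 3, 0, 0, 0, 0.73], [0, 0, 4.7, 0, 0, 0, 0.73], [-0.7, -2.6, 0, 0, 0, 9, 0.73], [-0.7, -2.7, 0, 0, 0, 10, 0.73], [-0.7, -2.7, 0, 0, 0, 10, 0.73], [-0.7, -2.7, 0, 0, 0, 10, 0.73], [-0.7, -2.7, 0, 0, 0, 10, 0.73], [-0.7, -2.7, 0, 0, 0, 10, 0.73], [-0.7, -2.7, 0, 0, 0, 10, 0.73], [-0.6, -2.5, 0, 0, 0, 10, 0.73], [0, 0, -2, 0, 0, 4.5, 0.73], [0, 0, 0, 0, 0, 0, 0.73], [0, 0, 0, 0, 0, 0, 0.73], [0, 0, 0, 0, 0, 0, 0.73]]

```text
clock: 42.5
eef_pos: [514.8, -190.2, 123.1]
tool_rot: [3.141, -0.0, 0.619]
force: [-0.4, -0.1, 0.7]
width: 22.8
gripper_force: 0.0
```

```bash
python3 knobs.py w18
```

```text
yaw 35.5 [ 514.8 -190.2  123. ]
knob 2896 [542.7 -85.1] [14.2 57.2] ang 0.0 zmax 94.0
knob 1762 [487.7 -29.7] [ 4.4 33.9] ang 44.3 zmax 94.0
knob 811 [ 565.6 -216.5] [1.6 6.4] ang 1.3 zmax 94.0
knob 1141 [437.3 -57.1] [10.  29.6] ang 114.9 zmax 91.4
knob 654 [ 515.1 -190.6] [ 9.9 29.1] ang 34.0 zmax 91.2
knob 612 [ 487.8 -140. ] [ 6.4 34. ] ang 125.7 zmax 94.0
arm 965 [ 623.7 -138.1] [13.3 30.6] ang 45.5 zmax 62.0
arm 306 [487.9 -30. ] [ 2.8 34.2] ang 44.3 zmax 62.0
arm 110 [543.7 -91.2] [ 5.9 14.6] ang 2.3 zmax 61.9
arm 65 [ 567.5 -209.8] [ 7.2 23.1] ang 170.8 zmax 61.9
arm 831 [431.9 -42.5] [15.7 51.6] ang 115.6 zmax 62.0
arm 116 [ 488.3 -139.9] [ 7.3 34.4] ang 123.5 zmax 62.0
arm 86 [ 516.  -199.7] [ 4.3 25.7] ang 37.7 zmax 62.0
arm 521 [ 496.9 -201.5] [14.1 60. ] ang 39.0 zmax 62.0
T/tile 550 [483.2 -34.8] [ 6.4 22.2] ang 29.1 zmax 107.2
T/tile 565 [ 566.4 -215.9] [ 8.3 35.1] ang 178.4 zmax 113.0
T/tile 785 [ 485.4 -141.9] [ 8.  33.8] ang 135.3 zmax 107.5
```

Aligned; descend, grip and turn K3 (needs about −80°).

Call:
play_rows:
  series:
    - [[0.03, 0, -2, 0, 0, 0, 0.73], [0, 0, -2, 0, 0, 0, 0.73], [0, 0, -1.7, 0, 0, 0, 0.73], [0, 0, 0, 0, 0, 0, 0.73], [0, 0, 0, 0, 0, 0, 1], [0, 0, 0, 0, 0, 0, 1], [0, 0, 0, 0, 0, 0, 1], [0, 0, 0, 0, 0, 0, 1], [0, 0, 0, 0, 0, -6, 1], [0, 0, 0, 0, 0, -9, 1], [0, 0, 0, 0, 0, -9, 1], [0, 0, 0, 0, 0, -9, 1], [0, 0, 0, 0, 0, -9, 1], [0, 0, 0, 0, 0, -9, 1], [0, 0, 0, 0, 0, -9, 1], [0, 0, 0, 0, 0, -9, 1], [0, 0, 0, 0, 0, -9, 1], [0, 0, 0, 0, 0, -6, 1], [0, 0, 0, 0, 0, 0, 1], [0, 0, 0, 0, 0, 0, 1]]

```text
clock: 45.05
eef_pos: [514.0, -189.7, 66.0]
tool_rot: [-3.141, 0.002, -0.845]
force: [-1.7, 1.8, 5.0]
width: 6.7
gripper_force: 60.9
```

Call:
play_rows:
  series:
    - [[0, 0, 0, 0, 0, 0, 0.73], [0, 0, 0, 0, 0, 0, 0.73], [0, 0, 3, 0, 0, 10, 0.73], [0, 0, 4.7, 0, 0, 10, 0.73], [-0.7, 1.2, 0, 0, 0, 10, 0.73], [-0.7, 1.2, 0, 0, 0, 10, 0.73], [-0.7, 1.2, 0, 0, 0, 10, 0.73], [-0.7, 1.2, 0, 0, 0, 10, 0.73], [-0.7, 1.2, 0, 0, 0, 10, 0.73], [-0.7, 1.2, 0, 0, 0, 10, 0.73], [-0.7, 1.2, 0, 0, 0, 10, 0.73], [-0.7, 1.2, 0, 0, 0, 10, 0.73], [-0.7, 1.2, 0, 0, 0, 10, 0.73], [-0.7, 1.2, 0, 0, 0, 10, 0.73], [-0.7, 1.2, 0, 0, 0, 10, 0.73], [0, 0, 0, 0, 0, 10, 0.73], [0, 0, 0, 0, 0, 10, 0.73], [0, 0, -2, 0, 0, 10, 0.73], [0, 0, 0, 0, 0, 3.4, 0.73], [0, 0, 0, 0, 0, 0, 0.73]]

```text
clock: 47.55
eef_pos: [437.6, -58.7, 122.5]
tool_rot: [3.142, -0.0, 2.004]
force: [-0.3, -0.1, -0.5]
width: 23.2
gripper_force: 0.0
```

```bash
python3 knobs.py w19
```

```text
yaw 114.8 [437.7 -58.7 122.7]
knob 1300 [571.5  21.4] [10.8 29.9] ang 135.0 zmax 91.7
knob 778 [483.6 -24.3] [ 5.  33.6] ang 52.4 zmax 94.0
knob 664 [437.2 -54.5] [ 9.6 29.1] ang 114.6 zmax 91.7
knob 987 [594.8 -29.9] [ 6.9 34.6] ang 123.5 zmax 94.0
knob 1049 [541.4 -79.5] [12.2 56.5] ang 9.4 zmax 93.1
knob 474 [ 486.2 -137.4] [ 6.7 33.4] ang 146.5 zmax 93.9
knob 64 [ 654.9 -101.5] [1.1 4.1] ang 8.3 zmax 84.6
arm 1067 [427. -36.] [20.2 57.7] ang 119.7 zmax 62.0
arm 1080 [587.2   4.7] [14.8 65.7] ang 138.9 zmax 62.0
arm 132 [483.6 -24. ] [ 4.5 34.1] ang 50.0 zmax 62.0
arm 188 [594.7 -30.2] [ 7.3 34. ] ang 122.1 zmax 61.9
arm 104 [542.  -78.9] [ 7.1 15.2] ang 9.9 zmax 61.9
arm 89 [ 486.6 -137.1] [ 6.8 33.7] ang 146.9 zmax 62.0
arm 226 [ 491.7 -174. ] [ 7.8 48.6] ang 127.2 zmax 62.0
arm 73 [ 649.2 -105.7] [ 4.1 15.9] ang 174.5 zmax 62.0
T/tile 853 [486.  -25.9] [ 8. 34.] ang 45.0 zmax 107.5
T/tile 821 [597.4 -28.4] [ 8.1 35.3] ang 135.0 zmax 107.5
T/tile 443 [ 482.7 -138.3] [ 7.9 28.3] ang 134.4 zmax 107.1
```

Call:
play_rows:
  series:
    - [[0, 0.15, -2, 0, 0, 0, 0.73], [0, 0, -2, 0, 0, 0, 0.73], [0, 0, -1.6, 0, 0, 0, 0.73], [0, 0, 0, 0, 0, 0, 0.73], [0, 0, 0, 0, 0, 0, 1], [0, 0, 0, 0, 0, 0, 1], [0, 0, 0, 0, 0, 0, 1], [0, 0, 0, 0, 0, 0, 1], [0, 0, 0, 0, 0, -6, 1], [0, 0, 0, 0, 0, -8, 1], [0, 0, 0, 0, 0, -8, 1], [0, 0, 0, 0, 0, -8, 1], [0, 0, 0, 0, 0, -8, 1], [0, 0, 0, 0, 0, -8, 1], [0, 0, 0, 0, 0, -8, 1], [0, 0, 0, 0, 0, -8, 1], [0, 0, 0, 0, 0, -7, 1], [0, 0, 0, 0, 0, -4, 1], [0, 0, 0, 0, 0, 0, 1], [0, 0, 0, 0, 0, 0, 1]]

```text
clock: 50.1
eef_pos: [436.5, -55.7, 67.0]
tool_rot: [-3.139, -0.001, 0.732]
force: [-2.1, 1.8, 7.4]
width: 5.4
gripper_force: 62.8
```

Call:
play_rows:
  series:
    - [[0, 0, 0, 0, 0, 0, 0.73], [0, 0, 0, 0, 0, 0, 0.73], [0, 0, 0, 0, 0, 0, 0.73], [0, 0, 3, 0, 0, 0, 0.73], [0, 0, 5, 0, 0, 0, 0.73], [1, 0, 5, 0, 0, 10, 0.6], [3, 0, 4, 0, 0, 10, 0.6], [3, -1, 2, 0, 0, 10, 0.6], [3, -1, 0, 0, 0, 10, 0.6], [2, -2, 0, 0, 0, 10, 0.6], [0, 0, 0, 0, 0, 0, 0.6], [0, 0, 0, 0, 0, 0, 0.6], [0, 0, 0, 0, 0, 0, 0.6]]

```text
clock: 51.72
eef_pos: [556.9, -96.1, 256.4]
tool_rot: [-3.141, -0.001, 1.603]
force: [-0.7, -0.1, -0.5]
width: 34.2
gripper_force: 0.0
```

```bash
python3 look.py w20; python3 knobs.py w21;  for p in "607 -18" "478 -19" "479 -150"; do python3 seat.py w20 $p; done
```

```text
[-0.23  0.5   0.55  1.71 -0.3   1.02  0.45] yaw 91.87 [556.9 -96.1 256.4] 34.21113008037799 [-0.7 -0.1 -0.5]
yaw 91.9 [557.2 -96.2 256.6]
knob 375 [573.   20.9] [10.1 29.4] ang 134.1 zmax 91.5
knob 118 [490.9 -27.4] [ 4.3 31. ] ang 53.1 zmax 93.8
knob 70 [595.1 -30.7] [ 4.1 32.1] ang 126.0 zmax 93.9
knob 344 [438.2 -54.8] [ 9.7 28.8] ang 43.7 zmax 91.4
knob 775 [543.6 -84.5] [14.  56.8] ang 179.4 zmax 94.0
knob 350 [ 648.5 -114.4] [ 9.6 29.4] ang 43.4 zmax 91.6
knob 273 [ 487.3 -138. ] [ 2.1 33.1] ang 135.6 zmax 93.9
knob 197 [ 513.9 -189.1] [ 8.  29.3] ang 134.7 zmax 90.0
knob 358 [ 567.  -216.9] [2.2 6.1] ang 176.2 zmax 94.0
arm 507 [586.1   4. ] [18.  59.5] ang 136.4 zmax 62.0
arm 442 [452.7 -40.5] [14.7 59.9] ang 51.9 zmax 62.0
arm 414 [ 633.6 -127.9] [15.1 60. ] ang 48.7 zmax 62.0
arm 59 [ 486.8 -137.4] [ 5.6 33.8] ang 144.4 zmax 61.8
arm 258 [ 505.9 -180.1] [14.7 42.3] ang 141.5 zmax 62.0
arm 48 [ 565.2 -210.5] [ 8.8 24.9] ang 10.2 zmax 62.0
T/tile 316 [487.2 -26. ] [ 7.6 33.5] ang 43.3 zmax 107.5
T/tile 292 [598.6 -29.2] [ 7.5 33.8] ang 134.2 zmax 107.9
T/tile 281 [ 485.1 -140.5] [ 7.9 33.6] ang 133.8 zmax 107.4
T/tile 445 [ 566.7 -219.5] [10.2 35.4] ang 10.1 zmax 117.0
100 286 zmed 105.4 ((598.498779296875, -29.117891311645508), (7.54991340637207, 33.63966751098633), 44.02583312988281)
52.5 375 zmed 53.8 ((608.9013671875, -21.870994567871094), (46.0666618347168, 47.709171295166016), 47.151283264160156)
100 305 zmed 105.5 ((487.0420837402344, -26.072525024414062), (33.79367446899414, 7.854413032531738), 43.650726318359375)
52.5 376 zmed 53.8 ((480.4169006347656, -18.35482406616211), (48.052433013916016, 43.34554672241211), 43.53187942504883)
100 248 zmed 105.4 ((484.9154968261719, -140.33621215820312), (7.834052562713623, 33.59087371826172), 44.588321685791016)
52.5 64 zmed 53.8 ((477.12652587890625, -149.0455322265625), (42.57775115966797, 44.8097038269043), 43.988075256347656)
```

View pics/w20.png

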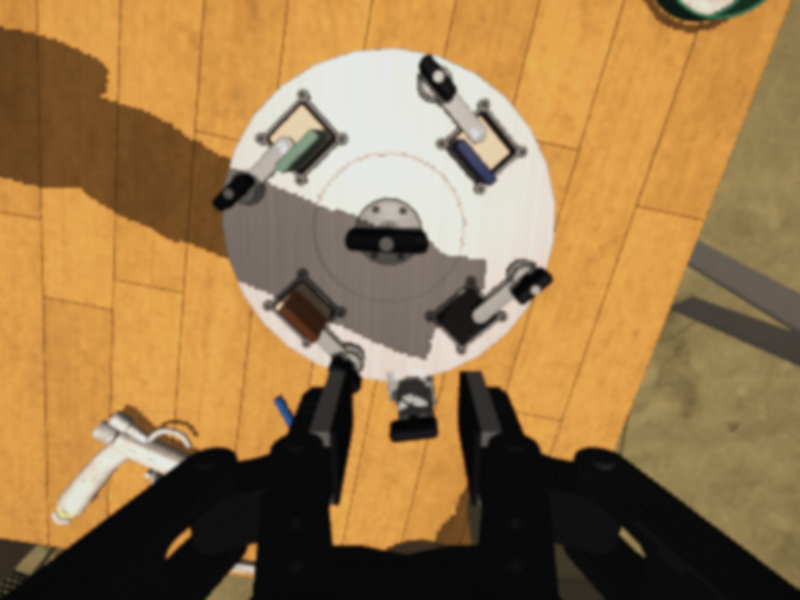

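Run:
```python
from h import *
for n in ("scene","side"):
    f=np.load(n+"0.npz");W=cloud(n,f["d"],cam(n)); r=np.hypot(W[...,0]-567,W[...,1]+219)
    m=(W[...,2]>120)&(r<300)&(W[...,2]<500); P=W[m]; 
    if len(P): i=np.argsort(r[m])[[0,50,200]]; print(n,len(P),P[i].round(),r[m][i].round())
```

```text
scene 5316 [[ 638. -327.  187.]
 [ 650. -326.  135.]
 [ 638. -343.  122.]] [129. 136. 143.]
side 1881 [[ 648. -316.  183.]
 [ 662. -316.  166.]
 [ 679. -314.  139.]] [126. 136. 147.]
```

Call:
play_rows:
  series:
    - [[0, -0.5, 0, 0, 0, 10, 0.73], [0.1, -1.3, 0, 0, 0, 10, 0.73], [0.1, -1.4, 0, 0, 0, 10, 0.73], [0.1, -1.4, 0, 0, 0, 10, 0.73], [0.1, -1.4, 0, 0, 0, 10, 0.73], [0.1, -1.4, 0, 0, 0, 10, 0.73], [0.1, -1.4, 0, 0, 0, 10, 0.73], [0.1, -1.4, 0, 0, 0, 10, 0.73], [0.1, -1.3, -1.5, 0, 0, 10, 0.73], [0.1, -0.8, -3, 0, 0, 8, 0.73], [0, 0, -3, 0, 0, 0, 0.73], [0, 0, -3, 0, 0, 0, 0.73], [0, 0, 0, 0, 0, 0, 0.73], [0, 0, 0, 0, 0, 0, 0.73], [0, 0, 0, 0, 0, 0, 0.73]]

```text
clock: 53.7
eef_pos: [567.6, -220.2, 153.1]
tool_rot: [-3.14, 0.002, -2.969]
force: [-0.1, -0.8, -0.1]
width: 23.2
gripper_force: 0.0
```

```bash
python3 knobs.py w22 | grep -E "yaw|T/"; python3 -c "
from h import *
print(ctrl.read_state()['qpos'].round(2))"
```

```text
yaw -170.1 [ 567.5 -220.2  153. ]
T/tile 762 [ 484.5 -140.4] [ 7.8 33.7] ang 134.1 zmax 107.5
T/tile 747 [ 565.7 -219.2] [ 9.8 35.2] ang 10.4 zmax 117.2
T/tile 699 [598.1 -29.2] [ 8.6 34.2] ang 133.5 zmax 107.8
[ 0.28  0.63  0.07  1.7  -0.06  0.81  2.12]
```

Call:
play_rows:
  series:
    - [[-0.1, 0.1, -2, 0, 0, 0, 0.73], [0, 0, -2, 0, 0, 0, 0.73], [0, 0, -2.1, 0, 0, 0, 0.73], [0, 0, 0, 0, 0, 0, 0.73], [0, 0, 0, 0, 0, 0, 1], [0, 0, 0, 0, 0, 0, 1], [0, 0, 0, 0, 0, 0, 1], [0, 0, 0, 0, 0, 0, 1], [0, 0, 0, 0, 0, 0, 1]]

```text
clock: 54.88
eef_pos: [566.3, -219.4, 91.7]
tool_rot: [-3.141, 0.002, -2.969]
force: [-1.2, 0.5, 5.7]
width: 6.4
gripper_force: 59.6
```

Call:
play_rows:
  series:
    - [[0, 0, 0.7, 0, 0, 0, 1], [0, 0, 0.7, 0, 0, 0, 1], [0, 0, 0.7, 0, 0, 0, 1], [0, 0, 0, 0, 0, 0, 1], [0, 0, 0, 0, 0, 0, 1]]

```text
clock: 55.5
eef_pos: [566.0, -219.3, 111.6]
tool_rot: [-3.141, 0.001, -2.969]
force: [4.0, -2.9, -7.1]
width: 6.7
gripper_force: 58.7
```

Call:
play_rows:
  series:
    - [[0, 0, 0.1, 0, 0, 0, 1], [0, 0, 0, 0, 0, -6, 1], [0, 0, 0, 0, 0, -9, 1], [0, 0, 0, 0, 0, -9, 1], [0, 0, 0, 0, 0, -9, 1], [0, 0, 0, 0, 0, -9, 1], [0, 0, 0, 0, 0, -9, 1], [0, 0, 0, 0, 0, -9, 1], [0, 0, 0, 0, 0, -9, 1], [0, 0, 0, 0, 0, -7, 1], [0, 0, 0, 0, 0, 0, 1], [0, 0, 0, 0, 0, 0, 1]]

```text
clock: 57.0
eef_pos: [566.4, -218.5, 112.3]
tool_rot: [3.141, 0.0, 1.988]
force: [4.5, -2.0, -7.1]
width: 6.8
gripper_force: 58.7
```

```bash
python3 -c "
from h import *
s=ctrl.read_state(); print(s['eef_pos'],np.degrees(s['tool_rot'][2]),s['force'],s['torque'],s['width'])"
```

```text
[ 566.40896616 -218.54404332  112.28415985] 113.92624282976345 [ 4.47930263 -2.01192486 -7.05823694] [-0.61137751 -1.05103025  0.04967963] 6.786396790385563
```

Call:
play_rows:
  series:
    - [[0, 0, -0.3, 0, 0, 0, 1], [0, 0, -0.3, 0, 0, 0, 1], [0, 0, -0.2, 0, 0, 0, 1], [0, 0, 0, 0, 0, 0, 1], [0, 0, 0, 0, 0, 0, 0.73], [0, 0, 0, 0, 0, 0, 0.73], [0, 0, 0, 0, 0, 0, 0.73], [0, 0, 2, 0, 0, 0, 0.73], [0, 0, 4, 0, 0, 0, 0.73], [0, 0, 0, 0, 0, 0, 0.73], [0, 0, 0, 0, 0, 0, 0.73]]

```text
clock: 58.38
eef_pos: [565.1, -218.6, 164.3]
tool_rot: [-3.141, -0.001, 1.988]
force: [-0.9, 0.1, 0.0]
width: 23.4
gripper_force: 0.0
```

```bash
sed -i 's/(97,135,/(97,145,/' knobs.py; python3 knobs.py w23 | grep -E "yaw|T/"
```

```text
yaw 113.9 [ 564.9 -218.4  163.8]
T/tile 700 [ 484.6 -140.5] [ 7.8 33.9] ang 134.2 zmax 107.8
T/tile 740 [ 566.2 -219.3] [ 9.6 35.7] ang 114.4 zmax 129.5
```

Call:
play_rows:
  series:
    - [[-0.2, 1.6, 0, 0, 0, 9, 0.66], [-0.3, 2, 0, 0, 0, 9, 0.66], [-0.3, 2, 0, 0, 0, 9, 0.66], [-0.4, 2, 0, 0, 0, 9, 0.66], [-0.4, 2, 0, 0, 0, 9, 0.66], [-0.3, 2, 0, 0, 0, 9, 0.66], [-0.2, 1.8, 0, 0, 0, 9, 0.66], [0, 0, -2, 0, 0, 3.5, 0.66], [0, 0, -2, 0, 0, 0, 0.66], [0, 0, 0, 0, 0, 0, 0.66], [0, 0, 0, 0, 0, 0, 0.66], [0, 0, 0, 0, 0, 0, 0.66]]

```text
clock: 59.92
eef_pos: [545.1, -85.1, 125.2]
tool_rot: [-3.141, 0.001, -3.135]
force: [0.2, 0.3, -0.4]
width: 29.3
gripper_force: 0.0
```

```bash
python3 knobs.py w24 | grep -E "yaw|T/|knob"
```

```text
yaw -179.6 [545.1 -85.1 125.2]
knob 1122 [437.6 -54.2] [10.1 29.6] ang 43.8 zmax 92.1
knob 318 [ 485.7 -136.5] [ 5.4 32.5] ang 144.6 zmax 93.9
knob 357 [488.  -29.1] [ 6.4 32.1] ang 32.0 zmax 93.9
knob 904 [ 512.9 -189. ] [10.  29.1] ang 134.8 zmax 92.4
knob 1638 [542.5 -83.9] [13.6 56.4] ang 179.9 zmax 94.0
knob 1247 [ 564.4 -217.1] [4.  7.1] ang 48.2 zmax 93.9
knob 1085 [572.7  21. ] [10.  29.5] ang 134.8 zmax 91.5
knob 572 [590. -25.] [ 6.1 19.5] ang 117.2 zmax 94.0
knob 504 [ 650.1 -111.6] [ 9.7 22.4] ang 42.7 zmax 91.2
T/tile 853 [ 484.  -139.7] [ 7.6 33.4] ang 134.3 zmax 108.0
T/tile 857 [486.4 -25.9] [ 7.8 33.7] ang 44.1 zmax 107.8
T/tile 124 [ 558.9 -211.9] [ 7.8 20.7] ang 88.1 zmax 115.1
T/tile 357 [591.5 -22.3] [ 8.2 15.3] ang 134.4 zmax 107.2
```

Call:
play_rows:
  series:
    - [[-0.2, 0.1, -2, 0, 0, 0, 0.66], [0, 0, -2, 0, 0, 0, 0.66], [0, 0, -1.5, 0, 0, 0, 0.66], [0, 0, 0, 0, 0, 0, 0.66], [0, 0, 0, 0, 0, 0, 1], [0, 0, 0, 0, 0, 0, 1], [0, 0, 0, 0, 0, 0, 1], [0, 0, 0, 0, 0, 0, 1], [0, 0, 0, 0, 0, -3, 1], [0, 0, 0, 0, 0, -5, 1], [0, 0, 0, 0, 0, -5, 1], [0, 0, 0, 0, 0, -5, 1], [0, 0, 0, 0, 0, -5, 1], [0, 0, 0, 0, 0, -5, 1], [0, 0, 0, 0, 0, -5, 1], [0, 0, 0, 0, 0, -5, 1], [0, 0, 0, 0, 0, -5, 1], [0, 0, 0, 0, 0, -5, 1], [0, 0, 0, 0, 0, -5, 1], [0, 0, 0, 0, 0, -3, 1]]

```text
clock: 62.48
eef_pos: [543.3, -83.9, 70.2]
tool_rot: [3.14, 0.001, 2.168]
force: [-0.7, 1.0, 5.0]
width: 9.5
gripper_force: 59.7
```

Call:
play_rows:
  series:
    - [[0, 0, 0, 0, 0, 0, 1], [0, 0, 0, 0, 0, 0, 1], [0, 0, 0, 0, 0, 0, 0.66], [0, 0, 0, 0, 0, 0, 0.66], [0, 0, 0, 0, 0, 0, 0.66], [0, 0, 2, 0, 0, 0, 0.66], [0, 0, 4, 0, 0, 0, 0.66], [-1, 0, 5, 0, 0, 0, 0.66], [-2, 0, 5, 0, 0, 0, 0.66], [0, 0, 4, 0, 0, 0, 0.66], [0, 0, 0, 0, 0, 0, 0.66], [0, 0, 0, 0, 0, 0, 0.66], [0, 0, 0, 0, 0, 0, 0.66]]

```text
clock: 64.1
eef_pos: [511.7, -83.7, 268.2]
tool_rot: [-3.139, -0.002, 2.171]
force: [0.1, -0.1, -0.4]
width: 29.0
gripper_force: 0.0
```

```bash
python3 look.py w25; python3 knobs.py w26 | grep -E "yaw|T/|knob"
```

```text
[-0.3   0.42  0.59  1.81 -0.27  0.99  1.  ] yaw 124.39 [511.7 -83.7 268.2] 29.036649748050017 [ 0.1 -0.1 -0.4]
yaw 124.4 [512.  -83.9 268.4]
knob 328 [508.5  19.8] [ 9.9 29.3] ang 168.7 zmax 91.9
knob 101 [558.1  -7.9] [ 5.9 32.3] ang 156.7 zmax 93.7
knob 255 [ 439.7 -118.6] [ 9.3 28.5] ang 77.6 zmax 92.1
knob 614 [542.9 -83.8] [13.9 56.2] ang 123.9 zmax 94.0
knob 358 [647.2 -50.1] [10.7 29.2] ang 77.1 zmax 91.4
knob 281 [617.4 -97.9] [ 3.5 33.3] ang 73.8 zmax 94.0
knob 283 [ 577.9 -188.1] [ 9.8 29.7] ang 167.4 zmax 91.3
knob 246 [ 566.9 -216.4] [15.1 16.8] ang 110.9 zmax 88.3
T/tile 252 [464.1 -67.3] [ 7.2 34.1] ang 78.3 zmax 107.9
T/tile 262 [560.   -4.9] [ 7.6 33.8] ang 168.7 zmax 107.9
T/tile 254 [620.1 -98.7] [ 7.9 33.2] ang 79.0 zmax 108.1
T/tile 284 [ 566.3 -218. ] [ 9.8 35.3] ang 115.0 zmax 129.5
```

View pics/w25.png

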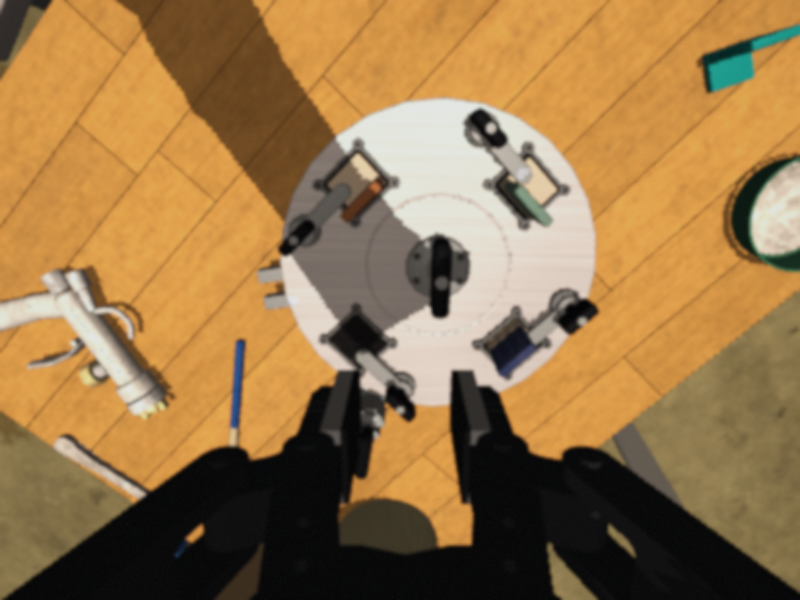

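```bash
python3 -c "
from cell import workorder
print(workorder.finish_job())"
```

```text
the job is handed in; nothing more can be done
None
```

I handed the job in, but no verdict came back. The last camera check showed the three real tiles (no fourth was there) upright in their own pockets, foot outwards, and all four clamp knobs home. It also showed the index pin parked in its notch, the wheel turned about 56° clockwise, and the gripper clear of everything.

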